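# Pack the last domino and shut the sliding cover

### The job

Put the dominoes away: slide the cover of the wooden domino box open, lay the loose domino (do not drop it) flat on the box floor between the two stacks, let go, and slide the cover fully home over all five. The closed end lies under a bar rack, so reach in at a slant without bumping the rack, and leave the glass, the coaster and the toothpick holder where they stand.

Things in the scene. Friction and masses are not known exactly. Their poses are not given: they have to be found in the camera images.
- dombox: wooden domino box fixed to the table, open at the top: outside 166 (x) x 226 (y) mm, walls 8 mm, wall tops 40 mm above the table; origin at the centre of its underside, +x points away from the robot to the closed end. Two side runners (y = +-113 mm, tops 50 mm high) reach from x = +87 to x = -235 mm and carry the cover
- box_floor (a point): centre of the box's inner floor, 6 mm above the table; inside 150 (x) x 210 (y) x 34 mm deep. Along each side wall (y about +-83 mm) lies a stack of two dominoes, tops 34 mm above the table; the lane between them is about 120 mm wide and empty. Anything in the box higher than 40 mm above the table blocks the cover
- cover (a joint): slide of the flat wooden cover (162 x 216 x 6 mm, its top 46 mm above the table): 0 = shut against the end stop, 0.150 m = fully open; opening moves it along the box's -x, towards the robot; about 2.5 N of friction. It starts partly open
- cover_grip (a point): grip point on the cover's aluminium tab, an upright block 14 (x) x 30 (y) mm, 38 mm tall (46 to 84 mm above the table); the point is on the tab's centre line, 70 mm above the table. At joint 0 it lies at x = +66 mm, y = 0 in the box frame. The cover's far edge is 13 mm beyond it
- rack: fixed rack of four 8 mm steel bars along y above the far end of the box, same frame as the box. Bars at x = +48, 74, 100, 126 mm, undersides 200 mm above the table, on two 12 mm posts at x = +110, y = +-135 mm. The box is open to the sky nearer the robot. A vertical gripper on the tab near its shut place hits the front bar: lean the tool 35 to 45 degrees, its back to the robot
- domino: the loose jumbo domino of blue acrylic with white pips, 80 (x) x 40 (y) x 14 mm thick; origin at the centre of its underside; starts flat on the table to the left or right of the box
- packed1: jumbo domino of blue acrylic with white pips, 80 (x) x 40 (y) x 14 mm thick; origin at the centre of its underside; lower one of the stack at the box's +y side
- packed2: jumbo domino of blue acrylic with white pips, 80 (x) x 40 (y) x 14 mm thick; origin at the centre of its underside; upper one of the stack at the box's +y side
- packed3: jumbo domino of blue acrylic with white pips, 80 (x) x 40 (y) x 14 mm thick; origin at the centre of its underside; lower one of the stack at the box's -y side
- packed4: jumbo domino of blue acrylic with white pips, 80 (x) x 40 (y) x 14 mm thick; origin at the centre of its underside; upper one of the stack at the box's -y side
- glass: tall fluted beer glass, 78 mm across the rim, 180 mm tall, upright; origin at the centre of its underside
- coaster: round dark wooden coaster, 100 mm across, 9 mm thick, flat on the table on the other side of the box from the loose domino; origin at the centre of its underside
- holder: red plastic toothpick holder, 52 mm across, 75 mm tall; origin at the centre of its underside
Not all that is in view belongs to the job. What is shaped like the domino but yellow is not meant.

How it is judged:
By the outcome, as a careful person would: the job done as asked, in the order asked, and still so for the second after the job is handed in, with the robot touching nothing.
It also fails if it takes over 61 s, if anything falls off the work surface, if the arm or the gripper's body presses on something with over 40 N, if the wrist force passes 120 N, or if a joint passes its speed limit or range.

### The arm

A 6-joint arm with a two-finger parallel gripper is mounted at the origin on the work surface. World frame = base frame: x ahead of the robot, y to its left, z up, the work surface at z = 0. Lengths are in mm, angles in rad, forces in N, time in s.
With the tool pointing down it reaches from about 350 to 875 mm from the base axis. Payload 4.2 kg.
Tool frame: the origin (TCP) lies midway between the tips of the shut fingers; the grasp point (between the pads) lies 19 mm behind it; y points along the fingers, x is the direction in which the jaws open and shut, and the axes are right-handed (so a half turn about y gives the same grasp; the last joint's range is limited). The gripper opens to 85 mm and grips with 20 to 120 N. Pads are 22 mm wide; open, the fingers measure 114 mm over their backs; the gripper's body (76 mm by 85 mm) begins 54 mm behind the grasp point. The pads swing forward as they close: fully open they stand 13 mm farther back than shut.
Start: joints at [1.361, 0.385, 0.008, 0, -1.194, -0.259], TCP at [282.351, 557.563, 231.312] pointing down, gripper open.
Joint ranges: [-3.14, 3.14], [-1.21, 2.06], [-1.07, 1.41], [-3.16, 2.05], [-2.99, -0.16], [-3.1, 3.1]. Speed limits (rad/s): [2.79, 2.79, 3.14, 3.14, 3.14, 3.14].

### API

Orientations are given as a unit quaternion [x, y, z, w].
In Python, from bench import read_state, get_image, job_done gives the robot as it stands.
- The arm moves only by the tool play_rows, never from a script. Its argument "series" is a list of rows, each a list of 7 numbers: the shift along the tool's x, y, z in m, then the turn, a rotation vector about the tool's x, y, z in rad, then the finger opening in m, from 0 to 0.0854. In form: [[x, y, z, wx, wy, wz, claw], ...]. A call has 1 to 10 rows; each row shifts and turns the pose as measured when the row begins, along the tool's axes as they then stand; what a row does not reach is not made up. A row lasts 1/10 s, in which the tool goes at most 50 mm and 8.59 degrees, less where a joint would pass 70% of its speed; a pose out of reach is approached as far as the arm can. A call with a gripper value outside its range is refused whole. The fingers move at their own pace and stop on an object; the grip force is fixed at half the most. Time passes only in rows, so rows that do not move let the fingers close. It gives the time, the measured TCP pose, the force and the opening at its end, in the units of the state.
- read_state(): the state, without advancing time (a new reading comes with each control period).
- get_image(name): name is "scene" or "top" or "wrist"; returns a dict with "color" (384x512x3 uint8, red, green, blue), "intrinsics" (3x3 intrinsics, pixels), "origin" and "orientation" of the camera in the world. Camera axes: x right, y down, z forward; pixel columns grow to the right and rows downward; lengths in mm; the calibration is good to about 2 mm. A picture is of the moment at which its call begins. There is no depth.
- job_done(): hands the job in, once; it reports no verdict.
The state is a dict: "clock": time; "joints": joint angles; "joint_vel": joint speeds; "joint_efforts": joint torques, N m; "position": TCP position; "ee_rot": TCP orientation; "contact_force": force on the tool from outside, world axes, zero at the start; "wrist_torque": the same for the moment, N m; "gripper_width": finger opening in mm.
Only numpy, scipy, OpenCV 4.12 (cv2) and the standard library are available. Lean on these libraries where they do the work, as an engineer would, in place of code of your own. Each camera call takes 0.05 s, during which the arm holds its last target. There are 200 camera calls.

## Working session

There is one attempt and no reset: what is moved stays moved. The work goes in short steps, Python scripts to look and compute and a tool call to move; the robot and the scene stay as the last step left them, time stands still between calls to the robot, and variables do not carry over. Pictures are saved under pics/ and viewed, about 8 in all and at most 12, crops included, and the job is handed in when it is done.

Besides the shell and the picture viewer there is one more tool, called after "Call:" by a JSON object that holds its "fn" and its "kwargs". play_rows: Moves the arm, as the interface text tells. Its arguments: {"type":"object","properties":{"series":{"type":"array","items":{"type":"array","items":{"type":"number"}}}},"required":["series"]}

```bash
ls; mkdir -p pics; cat > h.py <<'E'
import numpy as np, cv2
from scipy.spatial.transform import Rotation as R
from bench import read_state,get_image,job_done
def cam(n):
    d=get_image(n); K=np.array(d["intrinsics"]); o=np.array(d["origin"]); q=np.array(d["orientation"])
    M=R.from_quat(q).as_matrix() if q.size==4 else q.reshape(3,3)
    return d["color"],K,o,M
def ray(K,o,M,u,v,z):
    r=M@np.linalg.inv(K)@np.array([u,v,1.]); return o+r*(z-o[2])/r[2]
def proj(K,o,M,p):
    c=K@(M.T@(np.array(p)-o)); return c[:2]/c[2]
def save(n,im): cv2.imwrite("pics/"+n,im[:,:,::-1])
E
python3 - <<'E'
from h import *
im,K,o,M=cam("top"); im2,K2,o2,M2=cam("scene")
np.savez("c.npz",im=im,K=K,o=o,M=M,im2=im2,K2=K2,o2=o2,M2=M2)
save("top.png",cv2.resize(im,(800,600),interpolation=cv2.INTER_CUBIC)); save("scene.png",im2)
print(K,o,M,K2,o2,M2); print(read_state())
E
```

```text
pics
[[356.51109571   0.         257.12584389]
 [  0.         356.51109571 190.94245169]
 [  0.           0.           1.        ]] [ 403.88932748   -4.75133697 1057.92314624] [[-0.02460003 -0.98790653  0.15308667]
 [-0.99954626  0.0269687   0.01341522]
 [-0.01738153 -0.15268719 -0.98812171]] [[391.44980752   0.         257.10880754]
 [  0.         391.44980752 190.65012215]
 [  0.           0.           1.        ]] [1236.58978751  431.86981424  560.3595128 ] [[-0.56141432  0.41513206 -0.71587662]
 [ 0.82716755  0.30728001 -0.47050275]
 [ 0.02465381 -0.85629689 -0.51589517]]
{'clock': 0.1, 'joints': array([ 1.36062766e+00,  3.85476219e-01,  6.76938249e-03, -4.13318344e-04,
       -1.19402753e+00, -2.58623344e-01]), 'joint_vel': array([-0.00066207, -0.00276043,  0.00495678,  0.00167126, -0.00098738,
       -0.0012912 ]), 'joint_efforts': array([-8.16124520e-04, -3.93316591e+01,  1.88931227e+01,  4.19801071e+00,
       -2.60310764e-03,  7.80131245e-06]), 'position': array([282.12156498, 557.11536733, 230.33897933]), 'ee_rot': array([ 0.3707245 , -0.60208068,  0.60288551, -0.36958255]), 'contact_force': array([-0.15125149,  0.5380788 , -0.06167213]), 'wrist_torque': array([-0.0006205 ,  0.00392748, -0.07270706]), 'gripper_width': 85.433458891598}
```

View pics/top.png

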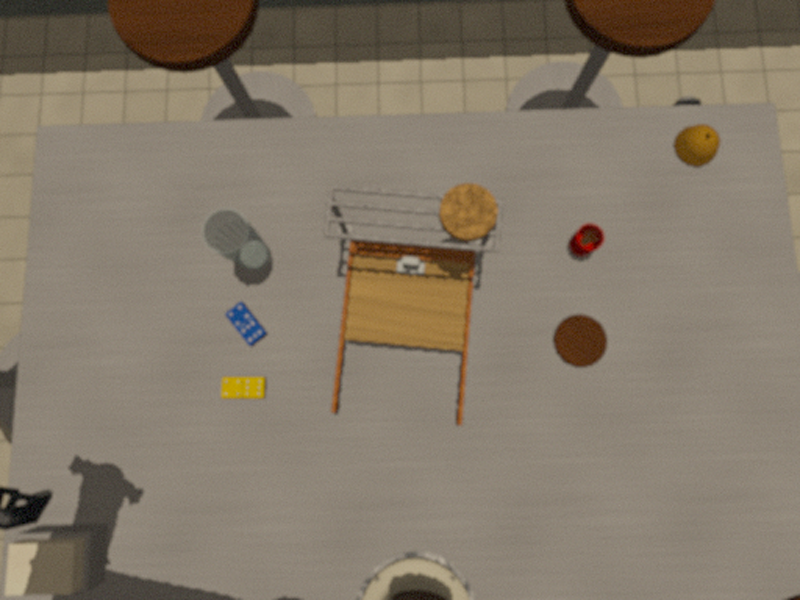

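View pics/scene.png

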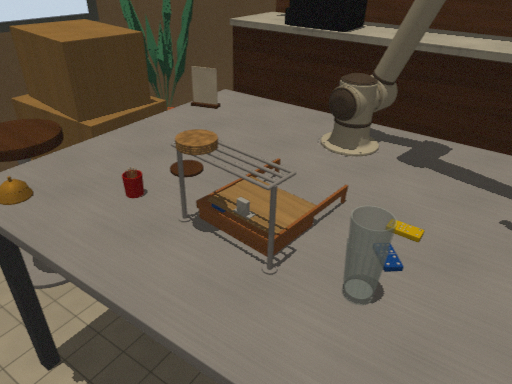

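The top view shows the blue domino at (246,324), and a yellow one at (243,387) that is the decoy. It also shows the glass base at (253,255), the box runners' near ends at (335,412) and (460,424), and the tab at (411,265). The blue one fits the description. I'll measure it and confirm in an enlarged crop with overlays.

```bash
cat > m.py <<'E'
from h import *
from scipy.optimize import least_squares
d=np.load("c.npz"); im,K,o,M=[d[k] for k in("im","K","o","M")]
s=512/800
def W(u,v,z): return ray(K,o,M,(u+.5)*s-.5,(v+.5)*s-.5,z)
a=W(335,411,50); b=W(460,423,50); print("ends",a,b, np.linalg.norm(a-b))
hsv=cv2.cvtColor(im,cv2.COLOR_RGB2HSV)
bl=cv2.inRange(hsv,(100,120,60),(130,255,255)); 
n,l,st,c=cv2.connectedComponentsWithStats(bl)
i=1+np.argmax(st[1:,4]); 
m=cv2.morphologyEx((l==i).astype(np.uint8),cv2.MORPH_CLOSE,np.ones((5,5)))
ys,xs=np.nonzero(m); P=np.array([ray(K,o,M,x,y,14)[:2] for x,y in zip(xs,ys)],np.float32)
r=cv2.minAreaRect(P); bp=cv2.boxPoints(r); print("dom",r,P.mean(0)); print(bp, st[i])
og=cv2.inRange(hsv,(5,150,60),(14,255,255))
ys,xs=np.nonzero(og[150:275,205:310]); Q=np.array([ray(K,o,M,x+205,y+150,50)[:2] for x,y in zip(xs,ys)])
mid=(a+b)[:2]/2; print(len(Q))
for sgn in(1,-1):
    q=Q[(Q[:,0]<600)&((Q[:,1]-mid[1])*sgn>60)]; A=np.polyfit(q[:,0],q[:,1],1); print(sgn,len(q),A,q[:,0].min(),np.degrees(np.arctan(A[0])))
t=W(411,264,84);print("tab",t); print("coverNear",W(345,342,46),W(464,352,46))
print("glass",W(253,262,0),"coaster",W(580,341,9))
E
python3 m.py
```

```text
ends [361.02896626 133.17982862  50.        ] [334.94944151 -87.98602857  50.        ] 222.69817690574024
dom ((526.4255981445312, 306.300537109375), (76.55159759521484, 35.95759582519531), 38.80491256713867) [526.9084 304.3318]
[[485.3311  296.3248 ]
 [507.86465 268.30362]
 [567.52014 316.27628]
 [544.9866  344.29745]] [147 194  23  26 166]
817
1 151 [-1.12280073e-01  1.75378959e+02] 363.3911350539962 -6.406343010522907
-1 160 [ -0.12419229 -43.83663813] 336.4212785464911 -7.079445161019839
tab [616.90276737  -9.06731391  84.        ]
coverNear [483.65710422 114.73149819  46.        ] [ 459.98916341 -100.61594491   46.        ]
glass [648.01510048 298.54588258   0.        ] coaster [ 477.01524004 -321.79752542    9.        ]
```

```bash
cat >> m.py <<'E'
B=np.array([581.4,-4.8]); y=np.radians(-6.7); Rb=np.array([[np.cos(y),-np.sin(y)],[np.sin(y),np.cos(y)]])
x0,y0,x1,y1=135,110,320,275; f=4
big=cv2.resize(im[y0:y1,x0:x1],None,fx=f,fy=f,interpolation=cv2.INTER_CUBIC)
def L(p,q,c):
    g=lambda p:tuple(int(v) for v in (proj(K,o,M,p)-[x0,y0]+.5)*f)
    cv2.line(big,g(p),g(q),c,1,cv2.LINE_AA)
bx=lambda x,y,z: np.append(B+Rb@[x,y],z)
def poly(ps,c):
    for i in range(len(ps)): L(ps[i],ps[(i+1)%len(ps)],c)
j=28
for s_ in(1,-1): L(bx(-235,113*s_,50),bx(87,113*s_,50),(0,255,0))
L(bx(-235,113,50),bx(-235,-113,50),(0,255,0))
poly([bx(79-j,108,46),bx(79-j,-108,46),bx(-83-j,-108,46),bx(-83-j,108,46)],(255,0,255))
for z in(46,84): poly([bx(66-j+a,b,z) for a,b in((7,15),(7,-15),(-7,-15),(-7,15))],(0,0,255))
for X in(48,74,100,126): L(bx(X,135,204),bx(X,-135,204),(0,255,255))
dy=np.radians(38.8); c=r[0]
poly([np.array([c[0]+np.cos(dy)*a-np.sin(dy)*b,c[1]+np.sin(dy)*a+np.cos(dy)*b,14]) for a,b in((40,20),(40,-20),(-40,-20),(-40,20))],(255,0,0))
save("crop1.png",big)
E
python3 m.py >/dev/null
```

```text
(no output)
```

View pics/crop1.png

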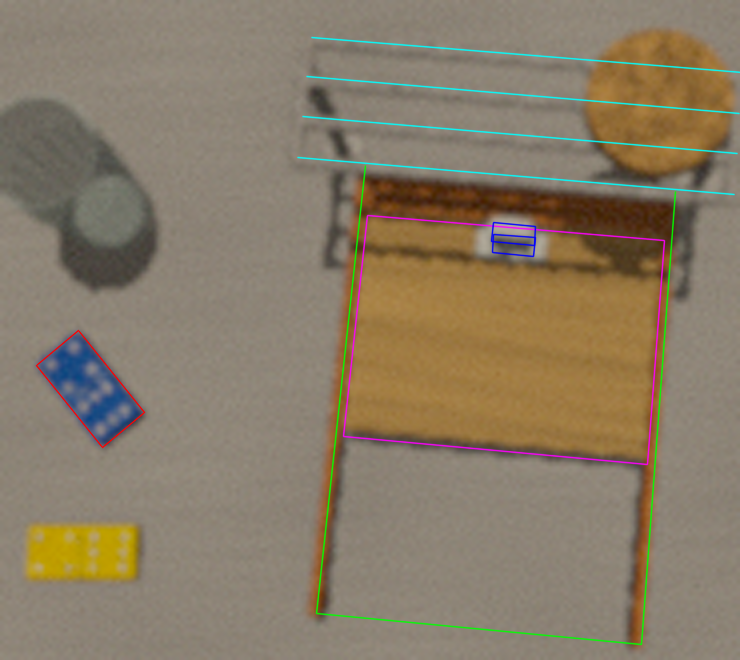

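The crop confirms the blue domino at crop (90,388), and the yellow decoy is separate at (82,552). The box, cover and rack overlays fit to about 1–2 mm (box shifted +1 mm in y). The box yaw is −6.7° and the cover is about 28 mm open. Next is a planner helper.

```bash
cat > p.py <<'E'
from h import *
B=np.array([581.4,-3.8]); Y=-6.7
def ori(yaw,tilt,flip):  # tool y = approach, leaning back by tilt along heading yaw; x = jaw axis
    Rz=R.from_euler('z',yaw,degrees=True).as_matrix(); t=np.radians(tilt)
    d=Rz@[np.sin(t),0,-np.cos(t)]; x=Rz@[0,flip,0]
    return np.c_[x,d,np.cross(x,d)]
def bx(x,y,z): return np.append(B+R.from_euler('z',Y,degrees=True).as_matrix()[:2,:2]@[x,y],z)
def plan(g,Rt,n,back=0):   # g = grasp point target (mm), TCP 19 mm ahead
    s=read_state(); p=s["position"]; R0=R.from_quat(s["ee_rot"]); 
    T=np.asarray(g)+(19-back)*Rt[:,1]; rv=(R0.inv()*R.from_matrix(Rt)).as_rotvec()
    print("pos",p.round(1),"grasp",(p-19*R0.as_matrix()[:,1]).round(1),"tgt TCP",T.round(1),"dist",np.linalg.norm(T-p).round(1),"turn deg",np.degrees(np.linalg.norm(rv)).round(1))
    pc=p; Rc=R0
    for k in range(1,n+1):
        pk=p+(T-p)*k/n
        sh=Rc.as_matrix().T@(pk-pc)/1000; print([*sh.round(4),*(rv/n).round(4)])
        pc=pk; Rc=R0*R.from_rotvec(rv*k/n)
E
python3 - <<'E'
from p import *
s=read_state(); print(R.from_quat(s["ee_rot"]).as_matrix().round(3))
for f in(1,-1): plan(bx(38,0,150),ori(Y,40,f),14,120)
E
```

```text
[[-0.452 -0.001  0.892]
 [-0.892 -0.002 -0.452]
 [ 0.002 -1.     0.   ]]
pos [282.1 557.1 230.3] grasp [282.1 557.1 249.3] tgt TCP [554.7  -0.7 227.4] dist 620.8 turn deg 161.1
[np.float64(0.0267), np.float64(0.0003), np.float64(0.0354), np.float64(-0.0124), np.float64(0.1884), np.float64(0.0686)]
[np.float64(0.0196), np.float64(-0.0018), np.float64(0.0397), np.float64(-0.0124), np.float64(0.1884), np.float64(0.0686)]
[np.float64(0.0116), np.float64(-0.0034), np.float64(0.0427), np.float64(-0.0124), np.float64(0.1884), np.float64(0.0686)]
[np.float64(0.0032), np.float64(-0.0044), np.float64(0.044), np.float64(-0.0124), np.float64(0.1884), np.float64(0.0686)]
[np.float64(-0.0054), np.float64(-0.0049), np.float64(0.0437), np.float64(-0.0124), np.float64(0.1884), np.float64(0.0686)]
[np.float64(-0.0139), np.float64(-0.0048), np.float64(0.0419), np.float64(-0.0124), np.float64(0.1884), np.float64(0.0686)]
[np.float64(-0.0218), np.float64(-0.004), np.float64(0.0384), np.float64(-0.0124), np.float64(0.1884), np.float64(0.0686)]
[np.float64(-0.0288), np.float64(-0.0027), np.float64(0.0336),
[... 1905 characters left out ...]
t64(0.0107), np.float64(0.0273), np.float64(0.0494), np.float64(-0.0241), np.float64(0.0089)]
[np.float64(0.034), np.float64(0.0117), np.float64(0.0259), np.float64(0.0494), np.float64(-0.0241), np.float64(0.0089)]
[np.float64(0.0347), np.float64(0.0126), np.float64(0.0245), np.float64(0.0494), np.float64(-0.0241), np.float64(0.0089)]
[np.float64(0.0354), np.float64(0.0135), np.float64(0.023), np.float64(0.0494), np.float64(-0.0241), np.float64(0.0089)]
[np.float64(0.0361), np.float64(0.0143), np.float64(0.0215), np.float64(0.0494), np.float64(-0.0241), np.float64(0.0089)]
[np.float64(0.0367), np.float64(0.015), np.float64(0.0199), np.float64(0.0494), np.float64(-0.0241), np.float64(0.0089)]
```

Call:
{"fn": "play_rows", "kwargs": {"series": [[0.027,0.0,0.035,0.05,-0.024,0.009,0.085],[0.028,0.002,0.035,0.05,-0.024,0.009,0.085],[0.028,0.003,0.034,0.05,-0.024,0.009,0.085],[0.029,0.005,0.033,0.05,-0.024,0.009,0.085],[0.03,0.006,0.032,0.05,-0.024,0.009,0.085],[0.031,0.007,0.031,0.05,-0.024,0.009,0.085],[0.032,0.008,0.03,0.05,-0.024,0.009,0.085],[0.032,0.01,0.029,0.05,-0.024,0.009,0.085],[0.033,0.011,0.027,0.05,-0.024,0.009,0.085],[0.034,0.012,0.026,0.05,-0.024,0.009,0.085]]}}

```text
clock: 1.1
position: [483.0, 151.2, 227.3]
ee_rot: [0.312, -0.392, 0.666, -0.553]
contact_force: [0.7, -0.6, 0.4]
gripper_width: 85.2
```

```bash
sed -i 's/print(\[\*sh.round(4),\*(rv\/n).round(4)\])/print((*map(float,sh.round(4)),*map(float,(rv\/n).round(3))))/' p.py
python3 - <<'E'
from p import *
s=read_state(); print(s["joints"].round(2),s["clock"])
plan(bx(38,0,150),ori(Y,40,-1),10,120)
E
```

```text
[ 0.76 -0.   -0.86  0.87 -0.55 -0.1 ] 1.1
pos [483.  151.2 227.3] grasp [473.7 152.7 243.8] tgt TCP [554.7  -0.7 227.4] dist 167.9 turn deg 11.1
(0.0135, 0.0047, 0.0088, 0.018, -0.008, 0.003)
(0.0136, 0.0049, 0.0086, 0.018, -0.008, 0.003)
(0.0137, 0.005, 0.0084, 0.018, -0.008, 0.003)
(0.0137, 0.0051, 0.0082, 0.018, -0.008, 0.003)
(0.0138, 0.0052, 0.008, 0.018, -0.008, 0.003)
(0.0139, 0.0053, 0.0078, 0.018, -0.008, 0.003)
(0.014, 0.0054, 0.0076, 0.018, -0.008, 0.003)
(0.014, 0.0055, 0.0074, 0.018, -0.008, 0.003)
(0.0141, 0.0055, 0.0072, 0.018, -0.008, 0.003)
(0.0142, 0.0056, 0.007, 0.018, -0.008, 0.003)
```

Call:
{"fn": "play_rows", "kwargs": {"series": [[0.028,0.01,0.017,0.036,-0.016,0.006,0.085],[0.027,0.01,0.017,0.036,-0.016,0.006,0.085],[0.028,0.01,0.016,0.036,-0.016,0.006,0.085],[0.028,0.011,0.015,0.036,-0.016,0.006,0.085],[0.028,0.011,0.014,0.036,-0.016,0.006,0.085],[0,0,0,0,0,0,0.085]]}}

```text
clock: 1.7
position: [546.2, 13.3, 247.9]
ee_rot: [0.294, -0.324, 0.682, -0.586]
contact_force: [-0.4, -0.2, 0.7]
gripper_width: 85.2
```

```bash

python3 - <<'E'
from p import *
s=read_state(); print(s["joints"].round(2),s["clock"])
plan(bx(38,0,72),ori(Y,40,-1),4,100)
im,K,o,M=cam("wrist"); np.savez("w.npz",im=im,K=K,o=o,M=M)
for x,y,z in[(38+a,b,c) for a in(-7,7) for b in(-15,15) for c in(46,84)]: print((x,y,z),proj(K,o,M,bx(x,y,z)).round(0))
save("wr1.png",im)
E
```

```text
[ 0.09 -0.02 -0.95  1.63 -0.16 -0.23] 1.7
pos [546.2  13.3 247.9] grasp [534.6  15.2 262.8] tgt TCP [567.4  -2.2 134. ] dist 116.8 turn deg 2.6
(0.0025, 0.026, -0.013, 0.008, -0.001, 0.008)
(0.0026, 0.0259, -0.0133, 0.008, -0.001, 0.008)
(0.0028, 0.0258, -0.0135, 0.008, -0.001, 0.008)
(0.003, 0.0256, -0.0137, 0.008, -0.001, 0.008)
(31, -15, 46) [276. 216.]
(31, -15, 84) [279. 207.]
(31, 15, 46) [253. 216.]
(31, 15, 84) [253. 208.]
(45, -15, 46) [276. 205.]
(45, -15, 84) [278. 196.]
(45, 15, 46) [252. 205.]
(45, 15, 84) [252. 196.]
```

View pics/wr1.png

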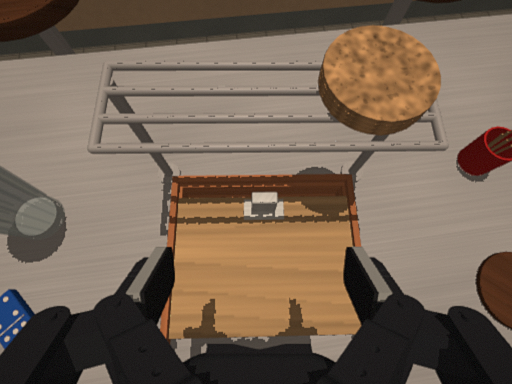

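The wrist camera shows the tab at (264,198) centred under the gripper, close to where I predicted (265,206). But j5 sits at its limit (−0.16), so forearm and tool are nearly aligned. I'll fit a quick kinematic model to choose a wrist branch.

```bash
cat > kin.py <<'E'
from p import *
from scipy.optimize import least_squares
def fk(q,P):
    h,a0,lat,L1,e,L2,L3,c1,c6=P[:9]
    E=lambda ax,a:R.from_euler(ax,a)
    T=E('z',q[0]+c1); p=np.array([0,0,h])+T.apply([a0,lat,0])
    T=T*E('y',q[1]); p=p+T.apply([0,0,L1])
    T=T*E('y',-q[2]); p=p+T.apply([L2,0,e])
    T=T*E('x',S[0]*q[3])*E('y',-q[4])*E('x',S[1]*q[5]+c6); p=p+T.apply([L3,0,0])
    return p,T*R.from_matrix(np.c_[[0,1.,0],[1.,0,0],[0,0,-1.]])   # tool x=y, y=x(fwd)
D=[([1.36062766,.385476,.00676938,-.000413,-1.19402753,-.258623],[282.12,557.12,230.34],[0.3707245,-0.60208068,0.60288551,-0.36958255],1),
   ([.76,0,-.86,.87,-.55,-.1],[483.,151.2,227.3],[.312,-.392,.666,-.553],.2)]
s=read_state(); D.append((s["joints"],s["position"],s["ee_rot"],1))
def res(P):
    r=[]
    for q,p,o,w in D:
        a,T=fk(q,P); r+=list(w*(a-p)/2); r+=list(w*100*(T*R.from_quat(o).inv()).as_rotvec())
    return r+list((np.array(P)-P0)/np.array([200,200,200,200,200,200,100,5,5]))
best=None
for S in [(a,b) for a in(1,-1) for b in(1,-1)]:
  for c1 in(0,-.26):
   for c6 in(0,3.14,1.57,-1.57):
    P0=np.array([400,0,0,450,0,450,250,c1,c6]); f=least_squares(res,P0)
    if best is None or f.cost<best[0]: best=(f.cost,S,f.x)
print(best[0],best[1],best[2].round(2)); S=best[1]
print(np.array(res(best[2]))[:18].round(1))
np.savez("kin.npz",S=S,P=best[2])
E
python3 kin.py
```

```text
699.5239931025063 (-1, -1) [-4.3680e+02  7.8939e+02 -4.7620e+01  1.1107e+02  1.4332e+02 -2.8522e+02
 -3.2551e+02 -1.4000e-01 -1.7000e+00]
[-11.9   4.1  -0.1   0.    0.   -1.5  -3.1  27.2   3.9  -1.3   0.3  -0.5
  -3.3 -17.3  -0.7  -7.6   1.8  -4.2]
```

```bash
cat > kin2.py <<'E'
from p import *
import itertools
D=[([1.36062766,.385476,.00676938,-.000413,-1.19402753,-.258623],[0.3707245,-0.60208068,0.60288551,-0.36958255]),
   ([.76,0,-.86,.87,-.55,-.1],[.312,-.392,.666,-.553])]
s=read_state(); D.append((s["joints"],s["ee_rot"])); print(s["joints"].round(4).tolist(),s["joint_efforts"].round(2),s["ee_rot"].round(4))
ax=np.vstack([np.eye(3),-np.eye(3)])
Q=[R.from_quat(o).as_matrix() for q,o in D]
E=[[[R.from_rotvec(a*q[i]).as_matrix() for a in ax] for i in range(6)] for q,o in D]
out=[]
for c in itertools.product(range(6),repeat=5):
    m=[]
    for d in range(3):
        A=E[d][0][2]
        for i,k in enumerate(c): A=A@E[d][i+1][k]
        m.append(A)
    Rt=m[0].T@Q[0]
    e=[np.arccos(np.clip((np.trace((m[d]@Rt).T@Q[d])-1)/2,-1,1)) for d in(1,2)]
    out.append((sum(e),e,c))
out.sort(key=lambda t:t[0])
for t in out[:8]: print(t[0].round(3),np.round(t[1],3),["xyzXYZ"[k] for k in t[2]])
E
python3 kin2.py
```

```text
[0.0967, -0.0215, -0.9553, 1.631, -0.1606, -0.2342] [ -0.62 -15.93  17.61  -0.07  -0.38   0.08] [ 0.2952 -0.3242  0.6808 -0.5867]
0.01 [0.01 0.  ] ['y', 'Y', 'X', 'Y', 'X']
0.251 [0.216 0.035] ['y', 'Y', 'X', 'Y', 'z']
0.251 [0.217 0.035] ['y', 'Y', 'X', 'Y', 'Y']
0.253 [0.218 0.035] ['y', 'Y', 'X', 'Y', 'y']
0.253 [0.219 0.035] ['y', 'Y', 'X', 'Y', 'Z']
0.356 [0.307 0.049] ['y', 'Y', 'X', 'Y', 'x']
0.488 [0.187 0.301] ['x', 'Z', 'z', 'Z', 'Z']
0.512 [0.171 0.341] ['x', 'z', 'z', 'z', 'z']
```

```bash
cat > kin.py <<'E'
from p import *
import json,os,sys
from scipy.optimize import least_squares
A=["z","y","Y","X","Y","X"]; 
def r1(i,a): return R.from_euler(A[i].lower(),a if A[i].islower() else -a)
def chain(q):
    T=[R.identity()]
    for i in range(6): T.append(T[-1]*r1(i,q[i]))
    return T
q0=[1.36062766,.385476,.00676938,-.000413,-1.19402753,-.258623]
RT=chain(q0)[6].inv()*R.from_quat([0.3707245,-0.60208068,0.60288551,-0.36958255])
# params: h,a0,lat | L1 | L2,e | latw(after j4) | L3
def J(q):
    T=[t.as_matrix() for t in chain(q)]
    return np.c_[[0,0,1],T[1][:,0],T[1][:,1],T[2][:,2],T[3][:,0],T[3][:,2],T[4][:,1],T[5][:,0]]
def fk(q,P): return J(q)@P, chain(q)[6]*RT
F="samples.json"
def add():
    s=read_state(); L=json.load(open(F)) if os.path.exists(F) else [[q0,[282.12,557.12,230.34],1],[[.76,0,-.86,.87,-.55,-.1],[483.,151.2,227.3],.2]]
    L.append([s["joints"].tolist(),s["position"].tolist(),1]); json.dump(L,open(F,"w"))
def fit():
    L=json.load(open(F)); P0=np.array([400,0,0,450,450,0,0,300.]); lam=.01
    M=np.vstack([w*J(q) for q,p,w in L]+[lam*np.eye(8)]); b=np.concatenate([w*np.array(p) for q,p,w in L]+[lam*P0])
    P=np.linalg.lstsq(M,b,rcond=None)[0]; return P,(M@P-b)[:-8]
lo=np.array([-3.14,-1.21,-1.07,-3.16,-2.99,-3.1]); hi=np.array([3.14,2.06,1.41,2.05,-.16,3.1])
def ik(g,Rt,seeds=40,q=None):
    P=fit()[0]; T=np.asarray(g)+19*Rt[:,1]; rng=np.random.default_rng(0); sols=[]
    for k in range(seeds):
        x=rng.uniform(lo,hi) if k or q is None else np.clip(q,lo+1e-3,hi-1e-3)
        f=least_squares(lambda x:np.r_[(fk(x,P)[0]-T)/100,(fk(x,P)[1]*R.from_matrix(Rt).inv()).as_rotvec()],x,bounds=(lo,hi))
        if f.cost<1e-6 and not any(np.abs(f.x-s).max()<.05 for s in sols): sols.append(f.x)
    return sols
E
python3 - <<'E'
from kin import *
add(); P,e=fit(); print(P.round(1),e.round(1))
for x in (66,38,-84):
  for t in(35,40,45):
    for f in(-1,1):
      for s in ik(bx(x,0,72),ori(Y,t,f)): print(x,t,f,s.round(2))
E
```

```text
[ 340.    20.9    1.5  469.1  465.8  -69.7 -161.2  307.2] [-0.1 -0.   0.   0.8  0.2 -0.5 -0.1  0.   0.1]
-84 45 -1 [-0.4   0.45 -0.74 -2.65 -0.43 -1.82]
-84 45 1 [-0.4   0.45 -0.74 -2.65 -0.43  1.32]
```

```bash
cat > scan.py <<'E'
from kin import *
P=fit()[0]
def best(g,Rt,seeds):
    T=np.asarray(g)+19*Rt[:,1]; Ri=R.from_matrix(Rt).inv(); b=[]
    for x in seeds:
        f=least_squares(lambda x:np.r_[(fk(x,P)[0]-T)/100,(fk(x,P)[1]*Ri).as_rotvec()],np.clip(x,lo+1e-3,hi-1e-3),bounds=(lo,hi),max_nfev=60)
        b.append((f.cost,f.x))
    return min(b,key=lambda t:t[0])
sA=[[.2,.3,-.6,0,-.5,-.2],[.2,.3,-.6,.8,-.3,-.8]]; sB=[[-.4,.45,-.74,-2.65,-.43,-1.82],[-.3,.45,-.74,-1.5,-.3,-1.]] 
for x in(66,38,10,-84):
  for t in(0,15,25,30,35,40,45,50):
    a=best(bx(x,0,72),ori(Y,t,-1),sA); b=best(bx(x,0,72),ori(Y,t,-1),sB)
    print(x,t,*["%.0e %s |"%(c,q.round(2)) if c<3e-3 else "-- |" for c,q in(a,b)])
E
python3 scan.py
```

```text
66 0 2e-22 [ 0.23  0.67 -0.02 -0.   -0.89  1.22] | -- |
66 15 2e-22 [ 0.27  0.59 -0.29  0.22 -0.46  1.  ] | -- |
66 25 2e-03 [ 0.21  0.57 -0.51  0.77 -0.16  0.51] | -- |
66 30 -- | -- |
66 35 -- | -- |
66 40 -- | 3e-03 [-0.28  0.56 -0.42 -2.83 -0.16 -1.75] |
66 45 -- | 2e-04 [-0.26  0.55 -0.36 -2.51 -0.16 -2.09] |
66 50 -- | 1e-29 [-0.32  0.59 -0.44 -2.69 -0.36 -1.87] |
38 0 9e-21 [ 0.25  0.62 -0.1  -0.   -0.85  1.21] | -- |
38 15 5e-30 [ 0.29  0.55 -0.38  0.26 -0.42  0.94] | -- |
38 25 3e-03 [ 0.23  0.54 -0.56  0.73 -0.16  0.52] | -- |
38 30 -- | -- |
38 35 -- | -- |
38 40 -- | 2e-03 [-0.29  0.52 -0.46 -2.73 -0.16 -1.85] |
38 45 -- | 5e-06 [-0.27  0.51 -0.4  -2.44 -0.16 -2.16] |
38 50 -- | 3e-30 [-0.34  0.58 -0.51 -2.71 -0.41 -1.82] |
10 0 2e-26 [ 0.27  0.58 -0.18 -0.   -0.81  1.19] | -- |
10 15 3e-31 [ 0.31  0.51 -0.46  0.3  -0.37  0.88] | -- |
10 25 -- | -- |
10 30 -- | -- |
10 35 -- | -- |
10 40 -- | 1e-03 [-0.29  0.49 -0.5  -2.64 -0.16 -1.94] |
10 45 -- | 3e-30 [-0.3   0.49 -0.49 -2.53 -0.23 -2.03] |
10 50 -- | 3e-30 [-0.36  0.56 -0.58 -2.73 -0.47 -1.79] |
-84 0 8e-31 [ 0.34  0.45 -0.42 -0.   -0.7   1.12] | -- |
-84 15 1e-30 [ 0.33  0.4  -0.79  0.67 -0.18  0.47] | -- |
-84 25 -- | -- |
-84 30 -- | -- |
-84 35 -- | 2e-03 [-0.32  0.38 -0.69 -2.67 -0.16 -1.87] |
-84 40 -- | 4e-05 [-0.29  0.36 -0.63 -2.39 -0.16 -2.18] |
-84 45 -- | 1e-30 [-0.4   0.45 -0.74 -2.65 -0.43 -1.82] |
-84 50 -- | 6e-30 [-0.45  0.54 -0.8  -2.73 -0.66 -1.69] |
```

```bash
python3 - <<'E'
from scan import best,sA
from kin import *
s=read_state(); d=np.load("w.npz"); Rt=R.from_quat(s["ee_rot"]).as_matrix()
print("cam in tool",Rt.T@(d["o"]-s["position"]),(Rt.T@d["M"]).round(2).tolist())
for x in(30,-92):
  for t in(16,18,20,22): c,q=best(bx(x,0,75),ori(Y,t,-1),sA); print(x,t,"%.0e"%c,q.round(2))
g=ori(Y,20,-1)
c,q=best(bx(30,0,75)-110*g[:,1],g,sA); print("pre","%.0e"%c,q.round(2))
plan(bx(30,0,75),g,6,110)
E
```

```text
66 0 2e-22 [ 0.23  0.67 -0.02 -0.   -0.89  1.22] | -- |
66 15 2e-22 [ 0.27  0.59 -0.29  0.22 -0.46  1.  ] | -- |
66 25 2e-03 [ 0.21  0.57 -0.51  0.77 -0.16  0.51] | -- |
66 30 -- | -- |
66 35 -- | -- |
66 40 -- | 3e-03 [-0.28  0.56 -0.42 -2.83 -0.16 -1.75] |
66 45 -- | 2e-04 [-0.26  0.55 -0.36 -2.51 -0.16 -2.09] |
66 50 -- | 1e-29 [-0.32  0.59 -0.44 -2.69 -0.36 -1.87] |
38 0 9e-21 [ 0.25  0.62 -0.1  -0.   -0.85  1.21] | -- |
38 15 5e-30 [ 0.29  0.55 -0.38  0.26 -0.42  0.94] | -- |
38 25 3e-03 [ 0.23  0.54 -0.56  0.73 -0.16  0.52] | -- |
38 30 -- | -- |
38 35 -- | -- |
38 40 -- | 2e-03 [-0.29  0.52 -0.46 -2.73 -0.16 -1.85] |
38 45 -- | 5e-06 [-0.27  0.51 -0.4  -2.44 -0.16 -2.16] |
38 50 -- | 3e-30 [-0.34  0.58 -0.51 -2.71 -0.41 -1.82] |
10 0 2e-26 [ 0.27  0.58 -0.18 -0.   -0.81  1.19] | -- |
10 15 3e-31 [ 0.31  0.51 -0.46  0.3  -0.37  0.88] | -- |
10 25 -- | -- |
10 30 -- | -- |
10 35 -- | -- |
10 40 -- | 1e-03 [-0.29  0.49 -0.5  -2.64 -0.16 -1.94] |
10 45 -- | 3e-30 [-0.3   0.49 -0.49 -2.53 -0.23 -2.03] |
10 50 -- | 3e-30 [-0.36  0.56 -0.58 -2.73 -0.47 -1.79] |
-84 0 8e-31 [ 0.34  0.
[... 622 characters left out ...]
0.51]
30 22 4e-04 [ 0.23  0.53 -0.59  0.79 -0.16  0.46]
-92 16 9e-05 [ 0.32  0.38 -0.83  0.76 -0.16  0.39]
-92 18 1e-03 [ 0.32  0.38 -0.82  0.75 -0.16  0.41]
-92 20 3e-03 [ 0.32  0.38 -0.82  0.73 -0.16  0.43]
-92 22 7e-03 [ 0.33  0.38 -0.81  0.69 -0.16  0.46]
pre 6e-24 [ 0.34  0.25 -0.54  0.33 -0.48  0.84]
pos [545.2  14.8 246.6] grasp [533.6  16.7 261.6] tgt TCP [580.3  -3.7 160.5] dist 94.8 turn deg 18.1
(0.0019, 0.0152, -0.004, -0.052, -0.001, 0.005)
(0.002, 0.0153, -0.0032, -0.052, -0.001, 0.005)
(0.0021, 0.0155, -0.0024, -0.052, -0.001, 0.005)
(0.0021, 0.0156, -0.0015, -0.052, -0.001, 0.005)
(0.0022, 0.0156, -0.0007, -0.052, -0.001, 0.005)
(0.0023, 0.0156, 0.0001, -0.052, -0.001, 0.005)
```

The camera sits 83 mm toward the rack at this roll, so I'll turn the gripper half a turn, which puts the camera on the robot side. First I'll ease out of the singularity to a 20° lean.

Call:
{"fn": "play_rows", "kwargs": {"series": [[0.002,0.015,-0.004,-0.052,0,0.005,0.085],[0.002,0.015,-0.003,-0.052,0,0.005,0.085],[0.002,0.015,-0.002,-0.052,0,0.005,0.085],[0.002,0.015,-0.001,-0.052,0,0.005,0.085],[0.002,0.015,0,-0.052,0,0.005,0.085],[0,0,0,0,0.14,0,0.085],[0,0,0,0,0.14,0,0.085],[0,0,0,0,0.14,0,0.085],[0,0,0,0,0.14,0,0.085],[0,0,0,0,0.14,0,0.085]]}}

```text
clock: 2.75
position: [570.2, 13.3, 180.9]
ee_rot: [0.118, -0.576, 0.714, -0.381]
contact_force: [0.6, 0.5, 0.3]
gripper_width: 84.9
```

Call:
{"fn": "play_rows", "kwargs": {"series": [[0,0,0,0,0.14,0,0.085],[0,0,0,0,0.14,0,0.085],[0,0,0,0,0.14,0,0.085],[0,0,0,0,0.14,0,0.085],[0,0,0,0,0.14,0,0.085],[0,0,0,0,0.14,0,0.085],[0,0,0,0,0.14,0,0.085],[0,0,0,0,0.14,0,0.085],[0,0,0,0,0.14,0,0.085],[0,0,0,0,0.14,0,0.085]]}}

```text
clock: 3.75
position: [563.6, 28.1, 173.5]
ee_rot: [0.377, 0.686, -0.615, -0.098]
contact_force: [-0.4, 1.4, 0.5]
gripper_width: 84.8
```

Call:
{"fn": "play_rows", "kwargs": {"series": [[0,0,0,0,0.14,0,0.085],[0,0,0,0,0.14,0,0.085],[0,0,0,0,0.14,0,0.085],[0,0,0,0,0.14,0,0.085],[0,0,0,0,0.14,0,0.085],[0,0,0,0,0.14,0,0.085]]}}

```text
clock: 4.35
position: [559.4, 36.8, 169.1]
ee_rot: [0.597, 0.582, -0.402, -0.379]
contact_force: [0.0, 0.2, 0.5]
gripper_width: 84.6
```

```bash
sed -i 's/^for x in(66,38,10,-84):/if __name__=="__main__":\n for x in(66,38,10,-84):/' scan.py; python3 - <<'E'
from kin import *
from scan import best
s=read_state(); print(s["joints"].round(2),s["clock"]); add(); P,e=fit(); print(P.round(1),e.round(1)[-6:])
g=ori(Y,20,1)
c,q=best(bx(30,0,75),g,[s["joints"]]); print("%.0e"%c,q.round(2))
plan(bx(30,0,75),g,4,50)
E
```

```text
[ 0.42  0.17 -0.72  0.54 -0.38 -2.45] 4.35
[ 1.652e+02  3.000e-01  0.000e+00  5.629e+02  4.230e+02 -1.600e+00
 -1.597e+02  2.984e+02] [ 0.1 -0.1  0.  -0.3 -0.2 -0. ]
2e-29 [ 0.24  0.53 -0.58  0.73 -0.18 -2.63]
pos [559.4  36.8 169.1] grasp [552.   37.5 186.6] tgt TCP [600.7  -6.1 104.1] dist 88.1 turn deg 7.7
(-0.0101, 0.0194, -0.003, 0.013, 0.031, 0.002)
(-0.01, 0.0193, -0.0036, 0.013, 0.031, 0.002)
(-0.0098, 0.0193, -0.0041, 0.013, 0.031, 0.002)
(-0.0096, 0.0193, -0.0047, 0.013, 0.031, 0.002)
```

Call:
{"fn": "play_rows", "kwargs": {"series": [[-0.01,0.019,-0.003,0.013,0.031,0.002,0.07],[-0.01,0.019,-0.004,0.013,0.031,0.002,0.07],[-0.01,0.019,-0.004,0.013,0.031,0.002,0.07],[-0.01,0.019,-0.005,0.013,0.031,0.002,0.07],[0,0,0,0,0,0,0.07]]}}

```text
clock: 4.85
position: [599.6, 0.8, 101.4]
ee_rot: [0.609, 0.546, -0.382, -0.43]
contact_force: [-1.4, -0.3, -1.0]
gripper_width: 70.0
```

```bash
python3 - <<'E'
from kin import *
s=read_state(); print(s["joints"].round(2),s["clock"])
plan(bx(30,0,75),ori(Y,20,1),4)
im,K,o,M=cam("wrist")
for z in(46,84): 
  q=np.array([proj(K,o,M,bx(38+a,b,z)) for a,b in((7,15),(7,-15),(-7,-15),(-7,15))]); print(q.round(0).tolist())
  cv2.polylines(im,[q.round().astype(np.int32).reshape(-1,1,2)],True,(255,0,0) if z==84 else (0,0,255),1)
save("wr2.png",im)
E
```

```text
[ 0.31  0.34 -0.66  0.49 -0.29 -2.44] 4.85
pos [599.6   0.8 101.4] grasp [593.2   1.4 119.3] tgt TCP [617.6  -8.1  57.1] dist 48.6 turn deg 0.4
(-0.0017, 0.012, -0.0007, -0.001, 0.001, 0.001)
(-0.0017, 0.012, -0.0007, -0.001, 0.001, 0.001)
(-0.0017, 0.012, -0.0007, -0.001, 0.001, 0.001)
(-0.0017, 0.012, -0.0007, -0.001, 0.001, 0.001)
[[269.0, 215.0], [229.0, 215.0], [228.0, 201.0], [270.0, 201.0]]
[[271.0, 256.0], [224.0, 256.0], [223.0, 242.0], [272.0, 242.0]]
```

View pics/wr2.png

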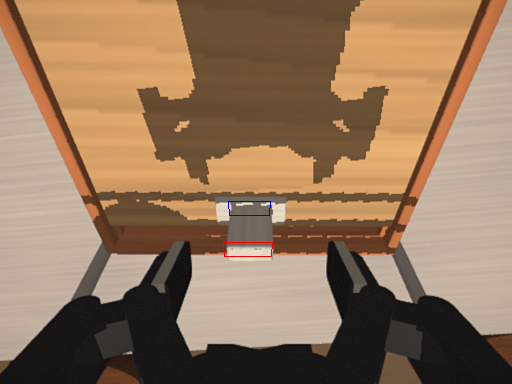

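The overlay matches the tab (top face around (249,250)) to within about 2 mm, centred between the fingers. I'll advance and grip.

Call:
{"fn": "play_rows", "kwargs": {"series": [[-0.002,0.012,-0.001,0,0,0,0.07],[-0.002,0.012,-0.001,0,0,0,0.07],[-0.002,0.012,-0.001,0,0,0,0.07],[-0.002,0.012,-0.001,0,0,0,0.07],[0,0,0,0,0,0,0.07]]}}

```text
clock: 5.4
position: [619.6, -2.3, 63.5]
ee_rot: [0.605, 0.55, -0.385, -0.428]
contact_force: [0.5, 0.0, -0.8]
gripper_width: 69.9
```

```bash
python3 - <<'E'
from kin import *
s=read_state(); print(s["joints"].round(2),s["contact_force"].round(1))
plan(bx(30,0,75),ori(Y,20,1),1)
E
```

```text
[ 0.24  0.41 -0.71  0.73 -0.16 -2.62] [ 0.5  0.  -0.8]
pos [619.6  -2.3  63.5] grasp [613.3  -1.7  81.4] tgt TCP [617.6  -8.1  57.1] dist 8.8 turn deg 1.2
(-0.006, 0.0055, 0.0035, -0.006, 0.016, 0.012)
```

Call:
{"fn": "play_rows", "kwargs": {"series": [[-0.004,0.003,0.001,-0.006,0.008,0.01,0.07],[-0.003,0.003,0.001,-0.01,0.008,0.0,0.07],[0,0,0,0,0,0,0.07]]}}

```text
clock: 5.7
position: [623.2, -7.5, 66.4]
ee_rot: [0.61, 0.546, -0.38, -0.43]
contact_force: [0.2, -0.3, -0.1]
gripper_width: 69.8
```

```bash
python3 - <<'E'
from kin import *
s=read_state(); print(s["joints"].round(2),s["contact_force"].round(1))
plan(bx(30,0,75),ori(Y,20,1),1)
E
```

```text
[ 0.23  0.41 -0.71  0.76 -0.16 -2.65] [ 0.2 -0.3 -0.1]
pos [623.2  -7.5  66.4] grasp [616.7  -6.8  84.2] tgt TCP [617.6  -8.1  57.1] dist 10.8 turn deg 0.4
(-0.0013, 0.0068, 0.0083, 0.0, 0.0, 0.007)
```

Call:
{"fn": "play_rows", "kwargs": {"series": [[-0.001,0.003,0.005,0.015,0,0.003,0.07],[0,0.004,0.004,0.02,0,0.003,0.07],[0,0.002,0,0,0,0,0.07]]}}

```text
clock: 6.0
position: [618.1, -6.4, 56.8]
ee_rot: [0.604, 0.539, -0.389, -0.439]
contact_force: [0.1, 0.8, 0.8]
gripper_width: 70.1
```

```bash
python3 - <<'E'
from kin import *
s=read_state(); print(s["joints"].round(2),s["contact_force"].round(1))
plan(bx(30,0,75),ori(Y,18,1),1)
E
```

```text
[ 0.27  0.43 -0.65  0.54 -0.22 -2.47] [0.1 0.8 0.8]
pos [618.1  -6.4  56.8] grasp [612.2  -5.7  74.9] tgt TCP [617.   -8.   56.9] dist 2.0 turn deg 0.3
(-0.0017, -0.0004, 0.0008, 0.003, -0.0, 0.004)
```

Call:
{"fn": "play_rows", "kwargs": {"series": [[-0.0015,0,0,0,0,0,0.0],[0,0,0,0,0,0,0.0],[0,0,0,0,0,0,0.0],[0,0,0,0,0,0,0.0],[0,0,0,0,0,0,0.0],[0,-0.003,0.0095,0,0,0,0.0],[0,-0.003,0.0095,0,0,0,0.0]]}}

```text
clock: 6.7
position: [600.1, -4.9, 57.6]
ee_rot: [0.605, 0.541, -0.388, -0.438]
contact_force: [2.8, -3.4, 2.1]
gripper_width: 28.1
```

```bash
python3 - <<'E'
from kin import *
s=read_state(); print(s["joints"].round(2),s["contact_force"].round(1))
plan(bx(-70,0,75),ori(Y,8,1),9)
E
```

```text
[ 0.25  0.4  -0.74  0.72 -0.16 -2.63] [ 2.8 -3.4  2.1]
pos [600.1  -4.9  57.6] grasp [594.2  -4.3  75.7] tgt TCP [514.5   4.1  56.2] dist 86.1 turn deg 10.4
(-0.0001, -0.0029, 0.0091, 0.02, 0.0, 0.001)
(-0.0001, -0.0027, 0.0092, 0.02, 0.0, 0.001)
(-0.0001, -0.0025, 0.0092, 0.02, 0.0, 0.001)
(-0.0001, -0.0023, 0.0093, 0.02, 0.0, 0.001)
(-0.0001, -0.0021, 0.0093, 0.02, 0.0, 0.001)
(-0.0001, -0.0019, 0.0094, 0.02, 0.0, 0.001)
(-0.0001, -0.0017, 0.0094, 0.02, 0.0, 0.001)
(-0.0001, -0.0016, 0.0094, 0.02, 0.0, 0.001)
(-0.0001, -0.0014, 0.0095, 0.02, 0.0, 0.001)
```

Call:
{"fn": "play_rows", "kwargs": {"series": [[0,-0.003,0.009,0.025,0,0,0],[0,-0.003,0.009,0.025,0,0,0],[0,-0.0025,0.009,0.025,0,0,0],[0,-0.0023,0.0095,0.025,0,0,0],[0,-0.002,0.0095,0.025,0,0,0],[0,-0.002,0.0095,0.02,0,0,0],[0,-0.0017,0.0095,0.02,0,0,0],[0,-0.0016,0.0095,0.02,0,0,0],[0,-0.0014,0.0095,0.02,0,0,0]]}}

```text
clock: 7.6
position: [515.7, 5.2, 57.7]
ee_rot: [0.554, 0.502, -0.441, -0.496]
contact_force: [4.0, 0.1, -7.1]
gripper_width: 28.3
```

```bash
python3 - <<'E'
from kin import *
s=read_state(); print(s["joints"].round(2),s["contact_force"].round(1),s["gripper_width"])
plan(bx(-91,0,75),ori(Y,5,1),4)
E
```

```text
[ 0.35  0.36 -0.6   0.09 -0.51 -2.11] [ 4.   0.1 -7.1] 28.347602860382246
pos [515.7   5.2  57.7] grasp [513.4   5.2  76.6] tgt TCP [492.7   6.6  56.1] dist 23.1 turn deg 1.9
(-0.0003, -0.0003, 0.0058, 0.008, 0.002, 0.002)
(-0.0003, -0.0002, 0.0058, 0.008, 0.002, 0.002)
(-0.0003, -0.0002, 0.0058, 0.008, 0.002, 0.002)
(-0.0003, -0.0001, 0.0058, 0.008, 0.002, 0.002)
```

Call:
{"fn": "play_rows", "kwargs": {"series": [[0,0,0.006,0,0,0,0],[0,0,0.006,0,0,0,0],[0,0,0.006,0,0,0,0],[0,0,0.006,0,0,0,0],[0,0,0.003,0,0,0,0],[0,0,0.002,0,0,0,0]]}}

```text
clock: 8.2
position: [487.0, 8.6, 57.4]
ee_rot: [0.555, 0.504, -0.44, -0.494]
contact_force: [1.9, -2.6, 1.7]
gripper_width: 27.8
```

```bash
python3 - <<'E'
from kin import *
s=read_state(); print(s["joints"].round(2),s["contact_force"].round(1),s["gripper_width"])
plan(bx(-91,0,75),ori(Y,5,1),1)
im,K,o,M=cam("wrist"); save("wr3.png",im)
for j in(145,150): print([proj(K,o,M,bx(79-j,y,46)).round(0).tolist() for y in(50,-50)])
E
```

```text
[ 0.38  0.32 -0.68  0.11 -0.46 -2.15] [ 1.9 -2.6  1.7] 27.821368472979973
pos [487.    8.6  57.4] grasp [484.6   8.7  76.3] tgt TCP [492.7   6.6  56.1] dist 6.2 turn deg 2.3
(-0.0014, 0.0021, -0.0057, 0.037, 0.011, 0.011)
[[336.0, 277.0], [174.0, 276.0]]
[[337.0, 270.0], [173.0, 270.0]]
```

View pics/wr3.png

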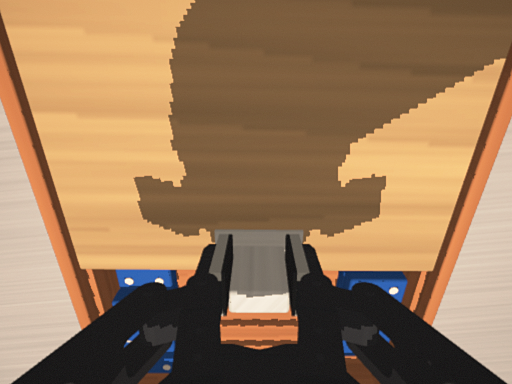

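The cover's far edge is at row ~270, which is a joint value of about 150 mm. One small nudge, then release and retreat up.

Call:
{"fn": "play_rows", "kwargs": {"series": [[0,0,0.002,0,0,0,0],[0,0,0,0,0,0,0.07],[0,0,0,0,0,0,0.07],[0,0,0,0,0,0,0.07],[0,-0.02,0,0,0,0,0.07],[0,-0.03,0,0,0,0,0.07],[0,-0.04,0,0,0,0,0.07],[0,-0.04,0,0,0,0,0.07]]}}

```text
clock: 9.05
position: [459.1, 6.9, 179.6]
ee_rot: [0.551, 0.492, -0.45, -0.502]
contact_force: [0.7, 0.3, -0.4]
gripper_width: 69.9
```

```bash
python3 - <<'E'
from kin import *
from scan import best
add(); P,e=fit(); print(P.round(1),e.round(1)[-6:])
s=read_state(); print(s["joints"].round(2),s["contact_force"].round(1),s["gripper_width"])
D=[526.4,306.3,9]; q0=[.35,.4,-.4,0,-.8,-1.8]
for yaw in(38.8,38.8-180):
  for fl in(1,-1):
    for t in(0,10,15):
      c,q=best(D,ori(yaw,t,fl),[[.9,.4,-.4,0,-.8,-1.8],[.9,.4,-.4,0,-.8,0],[.9,.4,-.4,0,-.8,1.8]]); print(yaw,fl,t,"%.0e"%c,q.round(2))
for t in(0,10,15,20): c,q=best(bx(5,0,16),ori(Y,t,1),[q0]); print("place",t,"%.0e"%c,q.round(2))
plan([526.4,306.3,14],ori(38.8,15,1),10,100)
E
```

```text
[ 164.2   -0.     0.   563.6  422.9   -1.2 -159.8  298.5] [-0.2 -0.2 -0.   0.   0.  -0.1]
[ 0.4   0.1  -0.54  0.06 -0.84 -2.13] [ 0.7  0.3 -0.4] 69.88834655237767
38.8 1 0 3e-30 [ 0.79  0.62 -0.28  0.   -0.66 -1.69]
38.8 1 10 8e-28 [ 0.8   0.57 -0.43  0.06 -0.39 -1.75]
38.8 1 15 1e-30 [ 0.81  0.56 -0.53  0.15 -0.23 -1.84]
38.8 -1 0 3e-30 [ 0.79  0.62 -0.28 -0.   -0.66  1.46]
38.8 -1 10 7e-29 [ 0.8   0.57 -0.43  0.06 -0.39  1.4 ]
38.8 -1 15 4e-30 [ 0.81  0.56 -0.53  0.15 -0.23  1.3 ]
-141.2 1 0 1e-30 [ 0.79  0.62 -0.28 -0.   -0.66  1.46]
-141.2 1 10 1e-30 [ 0.78  0.69 -0.15 -0.02 -0.91  1.48]
-141.2 1 15 1e-25 [ 0.78  0.72 -0.08 -0.03 -1.03  1.49]
-141.2 -1 0 8e-31 [ 0.79  0.62 -0.28  0.   -0.66 -1.69]
-141.2 -1 10 3e-30 [ 0.78  0.69 -0.15 -0.02 -0.91 -1.66]
-141.2 -1 15 7e-26 [ 0.78  0.72 -0.08 -0.03 -1.03 -1.65]
place 0 1e-29 [ 0.27  0.59 -0.34  0.   -0.65 -1.96]
place 10 1e-30 [ 0.3   0.54 -0.54  0.21 -0.34 -2.18]
place 15 3e-04 [ 0.27  0.52 -0.69  0.54 -0.16 -2.48]
place 20 5e-03 [ 0.27  0.52 -0.65  0.35 -0.16 -2.3 ]
pos [459.1   6.9 179.6] grasp [457.4   7.2 198.5] tgt TCP [510.1 293.2  92.2] dist 303.6 turn deg 46.2
(0.029, 0.0088, -0.0011, -0.016, -0.078, -0.014)
(0.0287, 0.0093, -0.0032, -0.016, -0.078, -0.014)
(0.0283, 0.0097, -0.0052, -0.016, -0.078, -0.014)
(0.0277, 0.0102, -0.0072, -0.016, -0.078, -0.014)
(0.0269, 0.0107, -0.0092, -0.016, -0.078, -0.014)
(0.0259, 0.0113, -0.0111, -0.016, -0.078, -0.014)
(0.0248, 0.0118, -0.0129, -0.016, -0.078, -0.014)
(0.0236, 0.0124, -0.0145, -0.016, -0.078, -0.014)
(0.0222, 0.013, -0.0161, -0.016, -0.078, -0.014)
(0.0207, 0.0135, -0.0176, -0.016, -0.078, -0.014)
```

Call:
{"fn": "play_rows", "kwargs": {"series": [[0.029,0.008,-0.001,-0.01,-0.078,-0.012,0.07],[0.029,0.008,-0.003,-0.01,-0.078,-0.012,0.07],[0.028,0.008,-0.005,-0.01,-0.078,-0.012,0.07],[0.028,0.009,-0.007,-0.01,-0.078,-0.012,0.07],[0.027,0.009,-0.009,-0.01,-0.078,-0.012,0.07],[0.026,0.009,-0.011,-0.01,-0.078,-0.012,0.07],[0.025,0.009,-0.013,-0.01,-0.078,-0.012,0.07],[0.024,0.009,-0.014,-0.01,-0.078,-0.012,0.07],[0.022,0.009,-0.016,-0.01,-0.078,-0.012,0.07],[0.021,0.009,-0.018,-0.01,-0.078,-0.012,0.07]]}}

```text
clock: 10.05
position: [498.7, 299.5, 112.2]
ee_rot: [0.326, 0.703, -0.572, -0.268]
contact_force: [-0.1, -0.6, 0.4]
gripper_width: 69.9
```

```bash
python3 - <<'E'
from kin import *
s=read_state(); print(s["joints"].round(2),s["contact_force"].round(1),s["gripper_width"])
G=ori(38.8,10,1); plan(np.array([526.4,306.3,80])-19*G[:,1],G,3)
im,K,o,M=cam("wrist"); np.savez("w3.npz",im=im,K=K,o=o,M=M)
hsv=cv2.cvtColor(im,cv2.COLOR_RGB2HSV); bl=cv2.inRange(hsv,(100,120,60),(130,255,255))
bl=cv2.morphologyEx(bl,cv2.MORPH_CLOSE,np.ones((15,15)))
n,l,st,c=cv2.connectedComponentsWithStats(bl); print(st[1:])
i=1+np.argmax(st[1:,4]); ys,xs=np.nonzero(l==i)
P=np.array([ray(K,o,M,x,y,14)[:2] for x,y in zip(xs,ys)],np.float32); r=cv2.minAreaRect(P); print(r)
save("wr4.png",im)
E
```

```text
[ 0.83  0.34 -0.43  0.04 -0.6  -1.74] [-0.1 -0.6  0.4] 69.94798170675975
pos [498.7 299.5 112.2] grasp [495.9 297.  130.8] tgt TCP [526.4 306.3  80. ] dist 43.0 turn deg 2.1
(-0.0042, 0.0122, -0.0062, 0.009, 0.007, 0.002)
(-0.0042, 0.0122, -0.0063, 0.009, 0.007, 0.002)
(-0.0041, 0.0121, -0.0065, 0.009, 0.007, 0.002)
[[ 222  150   47   83 3663]]
((525.4852905273438, 307.26739501953125), (82.97700500488281, 38.696380615234375), 38.187843322753906)
```

View pics/wr4.png

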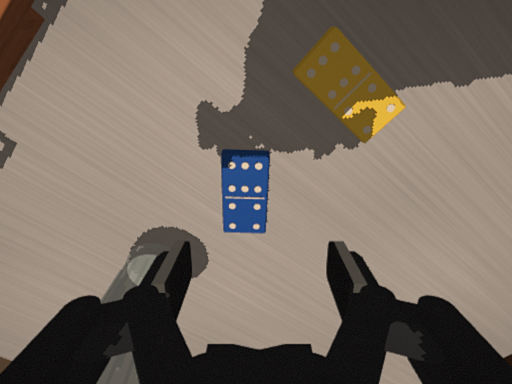

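The blue domino is at pixel (245,191), the yellow decoy at (350,85) and the glass at the lower left. The second measurement agrees: (525.5, 307.3), yaw 38.2°. I'll descend now.

```bash
python3 - <<'E'
from kin import *
G=ori(38.2,10,1); plan(np.array([525.5,307.3,25])-19*G[:,1],G,6)
print("down in tool",(G.T@[0,0,-1]).round(3))
E
```

```text
pos [499.8 303.  111.6] grasp [496.9 300.4 130.2] tgt TCP [525.5 307.3  25. ] dist 90.4 turn deg 2.8
(-0.0023, 0.0149, -0.0007, 0.005, 0.006, 0.002)
(-0.0022, 0.0149, -0.0008, 0.005, 0.006, 0.002)
(-0.0022, 0.0149, -0.0009, 0.005, 0.006, 0.002)
(-0.0022, 0.0149, -0.001, 0.005, 0.006, 0.002)
(-0.0021, 0.0149, -0.0011, 0.005, 0.006, 0.002)
(-0.0021, 0.0149, -0.0012, 0.005, 0.006, 0.002)
down in tool [0.    0.985 0.174]
```

Call:
{"fn": "play_rows", "kwargs": {"series": [[-0.002,0.015,-0.001,0.005,0.006,0.002,0.06],[-0.002,0.015,-0.001,0.005,0.006,0.002,0.06],[-0.002,0.015,-0.001,0.005,0.006,0.002,0.06],[-0.002,0.015,-0.001,0.005,0.006,0.002,0.06],[-0.002,0.015,-0.001,0.005,0.006,0.002,0.06],[-0.002,0.015,-0.001,0.005,0.006,0.002,0.06],[0,0,0,0,0,0,0.06]]}}

```text
clock: 10.8
position: [524.2, 306.6, 14.6]
ee_rot: [0.336, 0.685, -0.582, -0.283]
contact_force: [0.5, -0.2, 0.2]
gripper_width: 60.2
```

```bash
python3 - <<'E'
from kin import *
G=ori(38.2,10,1); plan(np.array([525.5,307.3,4])-19*G[:,1],G,4)
print(read_state()["contact_force"])
E
```

```text
pos [524.2 306.6  14.6] grasp [521.7 304.7  33.3] tgt TCP [525.5 307.3   4. ] dist 10.7 turn deg 0.7
(-0.0001, 0.0027, 0.0001, -0.003, -0.001, -0.001)
(-0.0001, 0.0027, 0.0001, -0.003, -0.001, -0.001)
(-0.0001, 0.0027, 0.0001, -0.003, -0.001, -0.001)
(-0.0001, 0.0027, 0.0001, -0.003, -0.001, -0.001)
[ 0.46194611 -0.22035411  0.22202109]
```

Call:
{"fn": "play_rows", "kwargs": {"series": [[0,0.004,0,-0.003,0,0,0.05],[0,0.004,0,-0.003,0,0,0.05],[0,0.002,0,-0.003,0,0,0.05],[0,0,0,0,0,0,0.05]]}}

```text
clock: 11.2
position: [525.8, 306.9, 4.3]
ee_rot: [0.337, 0.687, -0.578, -0.282]
contact_force: [0.2, -0.1, 0.6]
gripper_width: 50.1
```

Call:
{"fn": "play_rows", "kwargs": {"series": [[0,0.002,0,0,0,0,0.05],[0,0.0,0,0,0,0,0.05]]}}

```text
clock: 11.4
position: [526.3, 307.5, 3.2]
ee_rot: [0.337, 0.688, -0.578, -0.282]
contact_force: [0.3, -0.8, 0.8]
gripper_width: 50.3
```

Call:
{"fn": "play_rows", "kwargs": {"series": [[0,0.002,0,0,0,0,0.05],[0,0.0,0,0,0,0,0.05]]}}

```text
clock: 11.6
position: [526.8, 308.1, 1.7]
ee_rot: [0.338, 0.688, -0.577, -0.281]
contact_force: [0.6, 0.4, 0.3]
gripper_width: 50.0
```

Call:
{"fn": "play_rows", "kwargs": {"series": [[0,0.0015,0,0,0,0,0.05],[0,0.0,0,0,0,0,0.05]]}}

```text
clock: 11.8
position: [527.1, 308.4, 0.3]
ee_rot: [0.338, 0.688, -0.577, -0.281]
contact_force: [-0.3, 0.2, 0.2]
gripper_width: 49.9
```

Call:
{"fn": "play_rows", "kwargs": {"series": [[0,0,0,0,0,0,0.0],[0,0,0,0,0,0,0.0],[0,0,0,0,0,0,0.0],[0,0,0,0,0,0,0.0],[0,0,0,0,0,0,0.0]]}}

```text
clock: 12.3
position: [527.1, 308.4, 0.7]
ee_rot: [0.338, 0.689, -0.577, -0.281]
contact_force: [0.3, -0.9, 0.4]
gripper_width: 38.3
```

Call:
{"fn": "play_rows", "kwargs": {"series": [[0,-0.01,-0.002,0,0,0,0.0],[0,-0.02,-0.004,0,0,0,0.0],[0,-0.03,-0.005,0,0,0,0.0],[0,-0.03,-0.005,0,0,0,0.0],[0,-0.03,-0.005,0,0,0,0.0],[0,0,0,0,0,0,0.0]]}}

```text
clock: 12.9
position: [526.2, 307.8, 128.3]
ee_rot: [0.337, 0.688, -0.578, -0.281]
contact_force: [0.8, 0.8, -1.5]
gripper_width: 38.7
```

```bash
python3 - <<'E'
from kin import *
G=ori(Y,10,1); plan(np.array(bx(0,0,115))-19*G[:,1],G,12)
s=read_state();print(s["joints"].round(2),s["contact_force"])
im,K,o,M=cam("wrist"); np.savez("w4.npz",im=im,K=K,o=o,M=M); save("wr5.png",im)
E
```

```text
pos [526.2 307.8 128.3] grasp [523.5 305.8 147. ] tgt TCP [581.4  -3.8 115. ] dist 316.7 turn deg 44.6
(-0.0233, -0.001, 0.0123, 0.0, 0.064, 0.011)
(-0.0241, -0.0007, 0.0108, 0.0, 0.064, 0.011)
(-0.0247, -0.0004, 0.0093, 0.0, 0.064, 0.011)
(-0.0253, -0.0002, 0.0077, 0.0, 0.064, 0.011)
(-0.0257, 0.0001, 0.006, 0.0, 0.064, 0.011)
(-0.026, 0.0004, 0.0044, 0.0, 0.064, 0.011)
(-0.0262, 0.0007, 0.0027, 0.0, 0.064, 0.011)
(-0.0264, 0.001, 0.001, 0.0, 0.064, 0.011)
(-0.0264, 0.0013, -0.0007, 0.0, 0.064, 0.011)
(-0.0262, 0.0016, -0.0023, 0.0, 0.064, 0.011)
(-0.026, 0.0018, -0.004, 0.0, 0.064, 0.011)
(-0.0257, 0.0021, -0.0057, 0.0, 0.064, 0.011)
[ 0.81  0.37 -0.32  0.04 -0.7  -1.75] [ 0.75580854  0.8069924  -1.54269811]
```

View pics/wr5.png

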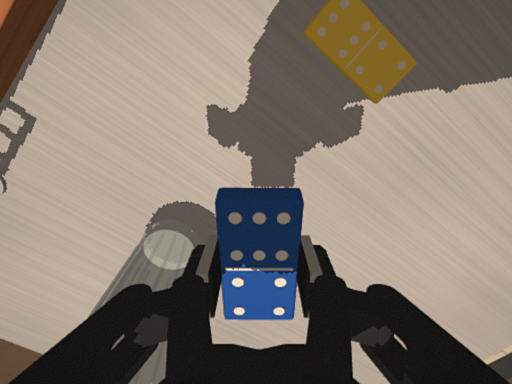

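The domino is held squarely: it shows at (260,250), level between the pads. I'll carry it over the box.

Call:
{"fn": "play_rows", "kwargs": {"series": [[-0.023,-0.001,0.012,0,0.064,0.011,0],[-0.024,-0.001,0.011,0,0.064,0.011,0],[-0.025,0,0.009,0,0.064,0.011,0],[-0.025,0,0.008,0,0.064,0.011,0],[-0.026,0,0.006,0,0.064,0.011,0],[-0.026,0,0.004,0,0.064,0.011,0],[-0.026,0.001,0.003,0,0.064,0.011,0],[-0.026,0.001,0.001,0,0.064,0.011,0],[-0.026,0.001,-0.001,0,0.064,0.011,0],[-0.026,0.002,-0.002,0,0.064,0.011,0]]}}

```text
clock: 13.95
position: [561.3, 37.7, 106.8]
ee_rot: [0.542, 0.532, -0.459, -0.461]
contact_force: [0.2, -0.2, -0.6]
gripper_width: 38.7
```

```bash
python3 - <<'E'
from kin import *
G=ori(Y,10,1); plan(np.array(bx(0,0,90))-19*G[:,1],G,4)
s=read_state();print(s["joints"].round(2),s["contact_force"],s["gripper_width"])
E
```

```text
pos [561.3  37.7 106.8] grasp [558.4  37.9 125.6] tgt TCP [581.4  -3.8  90. ] dist 49.1 turn deg 6.1
(-0.0103, 0.005, -0.0044, -0.005, 0.026, 0.002)
(-0.0101, 0.0051, -0.0047, -0.005, 0.026, 0.002)
(-0.01, 0.0051, -0.0049, -0.005, 0.026, 0.002)
(-0.0099, 0.0052, -0.0051, -0.005, 0.026, 0.002)
[ 0.39  0.34 -0.47  0.12 -0.63 -2.06] [ 0.20841043 -0.21623309 -0.58372812] 38.69997064039314
```

Call:
{"fn": "play_rows", "kwargs": {"series": [[-0.01,0.004,-0.005,-0.005,0.026,0.002,0],[-0.01,0.004,-0.005,-0.005,0.026,0.002,0],[-0.01,0.004,-0.005,-0.005,0.026,0.002,0],[-0.01,0.004,-0.005,-0.005,0.026,0.002,0],[0,0,0,0,0,0,0]]}}

```text
clock: 14.45
position: [580.6, -8.1, 90.4]
ee_rot: [0.574, 0.505, -0.426, -0.483]
contact_force: [-0.2, -0.1, -1.0]
gripper_width: 38.5
```

```bash
python3 - <<'E'
from kin import *
G=ori(Y,10,1); plan(np.array(bx(0,0,45))-19*G[:,1],G,4)
s=read_state();print(s["joints"].round(2),s["contact_force"],s["gripper_width"])
im,K,o,M=cam("wrist"); save("wr6.png",im)
E
```

```text
pos [580.6  -8.1  90.4] grasp [577.4  -7.7 109.1] tgt TCP [581.4  -3.8  45. ] dist 45.6 turn deg 0.6
(0.0011, 0.0112, 0.0019, -0.001, -0.002, -0.001)
(0.0011, 0.0112, 0.0019, -0.001, -0.002, -0.001)
(0.0011, 0.0112, 0.0019, -0.001, -0.002, -0.001)
(0.0011, 0.0112, 0.0019, -0.001, -0.002, -0.001)
[ 0.3   0.38 -0.46  0.13 -0.58 -2.1 ] [-0.18162665 -0.11449527 -1.02491601] 38.476763505453086
```

View pics/wr6.png

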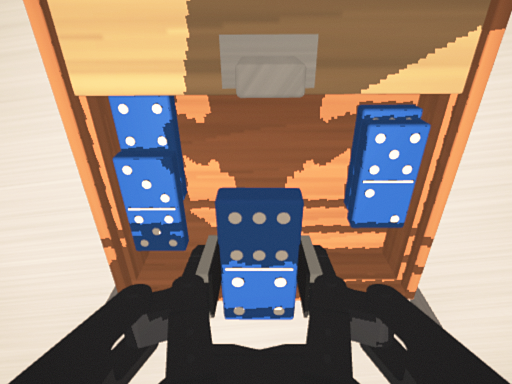

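The lane is clear: the stacks are at (148,170) and (388,165), with the domino centred at (260,250). I'll lower it.

Call:
{"fn": "play_rows", "kwargs": {"series": [[0.001,0.0115,0.002,0,0,0,0],[0.001,0.0115,0.002,0,0,0,0],[0.001,0.0115,0.002,0,0,0,0],[0.001,0.0115,0.002,0,0,0,0],[0,0.01,0.002,0,0,0,0],[0,0.01,0.002,0,0,0,0],[0,0.0,0,0,0,0,0]]}}

```text
clock: 15.2
position: [582.7, 0.2, 23.0]
ee_rot: [0.573, 0.509, -0.426, -0.481]
contact_force: [-0.2, -0.3, -0.1]
gripper_width: 38.4
```

```bash
python3 - <<'E'
from kin import *
G=ori(Y,10,1); plan(np.array(bx(0,0,7))-19*G[:,1],G,4)
s=read_state();print(s["joints"].round(2),s["contact_force"],s["gripper_width"])
E
```

```text
pos [5.827e+02 2.000e-01 2.300e+01] grasp [579.4   0.6  41.7] tgt TCP [581.4  -3.8   7. ] dist 16.5 turn deg 0.2
(-0.0011, 0.0039, 0.0009, 0.0, -0.001, 0.0)
(-0.001, 0.0039, 0.0009, 0.0, -0.001, 0.0)
(-0.001, 0.0039, 0.0009, 0.0, -0.001, 0.0)
(-0.001, 0.0039, 0.0009, 0.0, -0.001, 0.0)
[ 0.31  0.48 -0.54  0.19 -0.39 -2.17] [-0.18414857 -0.29563087 -0.14666415] 38.4073021449094
```

Call:
{"fn": "play_rows", "kwargs": {"series": [[-0.001,0.004,0.001,0,0,0,0],[-0.001,0.004,0.001,0,0,0,0],[-0.001,0.003,0.001,0,0,0,0],[0,0.002,0,0,0,0,0],[0,0,0,0,0,0,0]]}}

```text
clock: 15.7
position: [582.7, -2.6, 9.7]
ee_rot: [0.573, 0.51, -0.425, -0.48]
contact_force: [0.4, -1.2, -0.2]
gripper_width: 38.7
```

Call:
{"fn": "play_rows", "kwargs": {"series": [[0,0.0015,0,0,0,0,0],[0,0,0,0,0,0,0]]}}

```text
clock: 15.9
position: [583.3, -2.7, 8.5]
ee_rot: [0.573, 0.51, -0.425, -0.48]
contact_force: [-0.0, -0.5, -1.0]
gripper_width: 38.4
```

Call:
{"fn": "play_rows", "kwargs": {"series": [[0,0.0012,0,0,0,0,0],[0,0,0,0,0,0,0]]}}

```text
clock: 16.1
position: [583.7, -2.6, 7.5]
ee_rot: [0.573, 0.51, -0.425, -0.48]
contact_force: [-0.6, -0.1, -0.4]
gripper_width: 38.3
```

Call:
{"fn": "play_rows", "kwargs": {"series": [[0,0.001,0,0,0,0,0],[0,0,0,0,0,0,0]]}}

```text
clock: 16.3
position: [584.1, -2.5, 6.8]
ee_rot: [0.573, 0.511, -0.425, -0.48]
contact_force: [-0.4, -0.0, 0.8]
gripper_width: 38.5
```

Call:
{"fn": "play_rows", "kwargs": {"series": [[0,0.001,0,0,0,0,0],[0,0,0,0,0,0,0]]}}

```text
clock: 16.5
position: [584.3, -2.4, 7.0]
ee_rot: [0.573, 0.511, -0.425, -0.48]
contact_force: [0.4, 0.1, -0.6]
gripper_width: 38.4
```

Call:
{"fn": "play_rows", "kwargs": {"series": [[0,0.001,0,0,0,0,0],[0,0,0,0,0,0,0]]}}

```text
clock: 16.7
position: [584.5, -2.4, 6.8]
ee_rot: [0.574, 0.511, -0.425, -0.479]
contact_force: [-0.1, 0.3, -1.1]
gripper_width: 38.4
```

The descent has stalled at z≈6.8, where the domino's underside is on the 6 mm floor. I'll open gently and retreat up.

Call:
{"fn": "play_rows", "kwargs": {"series": [[0,0,0,0,0,0,0.042],[0,0,0,0,0,0,0.046],[0,0,0,0,0,0,0.052],[0,0,0,0,0,0,0.055],[0,-0.01,-0.002,0,0,0,0.055],[0,-0.02,-0.003,0,0,0,0.055],[0,-0.03,-0.002,0,0,0,0.055],[0,-0.03,-0.002,0,0,0,0.055],[0,-0.04,0,0,0,0,0.055],[0,-0.02,0,0,0,0,0.055]]}}

```text
clock: 17.7
position: [564.9, -0.9, 159.9]
ee_rot: [0.572, 0.509, -0.427, -0.481]
contact_force: [0.2, 0.3, -0.3]
gripper_width: 55.1
```

```bash
python3 - <<'E'
from kin import *
s=read_state();print(s["joints"].round(2),s["contact_force"],s["gripper_width"],s["position"])
im,K,o,M=cam("wrist"); save("wr7.png",im)
E
```

```text
[ 0.32  0.27 -0.41  0.11 -0.73 -2.09] [ 0.18173424  0.29225383 -0.34541503] 55.08687650553004 [564.93361388  -0.87588268 159.91059992]
```

View pics/wr7.png

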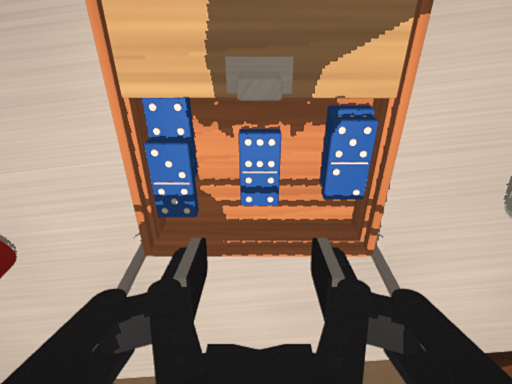

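The domino lies flat at (260,168), midway between the stacks and well below the rim. To close I'll push the tab from behind with shut fingers, leaning the tool, so I'll search for leaning poses the arm can reach.

```bash
cat > push.py <<'E'
from kin import *
P=fit()[0]
Rb=R.from_euler('z',Y,degrees=True)
def dirn(t,l):
    t,l=np.radians(t),np.radians(l); return Rb.apply([np.sin(t)*np.cos(l),np.sin(l),-np.cos(t)*np.cos(l)])
def sol(x,z,t,l,q0):
    T=bx(x,0,z); d=dirn(t,l); l2=lo+[0,0,.03,.05,0,.05]; h2=hi-[0,0,0,.1,.03,.05]
    f=least_squares(lambda q:np.r_[(fk(q,P)[0]-T)/100,fk(q,P)[1].as_matrix()[:,1]-d,.002*(q[5]-q0[5])],np.clip(q0,l2+1e-3,h2-1e-3),bounds=(l2,h2))
    return np.linalg.norm(f.fun[:6]),f.x
if __name__=="__main__":
  for x in(48,-30,-110):
   for t in(25,30,35,40):
    r=[]
    for l in(-18,-14,-10,10,14,18):
      e,q=min((sol(x,56,t,l,np.array(s)) for s in([.3,.5,-.5,.6,-.3,-2.4],[.3,.5,-.5,1.6,-.3,-2.8],[0,.5,-.5,-1.5,-.3,-1],[0,.5,-.5,-2.4,-.3,-1])),key=lambda a:a[0])
      if e<.003: r.append((l,q.round(2).tolist()))
    print(x,t,*r,sep="\n   ")
E
python3 push.py
```

```text
48
   25
   (-18, [0.16, 0.46, -0.8, 1.64, -0.42, -2.4])
   (-14, [0.09, 0.44, -0.81, 1.77, -0.33, -2.4])
   (-10, [-0.01, 0.43, -0.81, 1.95, -0.24, -2.4])
   (14, [0.16, 0.44, -0.37, -0.43, -0.3, -2.4])
   (18, [0.09, 0.45, -0.3, -0.61, -0.39, -2.8])
48
   30
   (14, [0.16, 0.44, -0.4, -0.54, -0.2, -2.4])
   (18, [0.07, 0.44, -0.32, -0.75, -0.32, -2.8])
48
   35
   (18, [0.02, 0.44, -0.32, -0.95, -0.29, -2.8])
48
   40
   (18, [-0.06, 0.44, -0.32, -1.23, -0.29, -2.4])
-30
   25
   (-18, [0.15, 0.37, -0.96, 1.81, -0.43, -2.8])
   (14, [0.2, 0.35, -0.54, -0.48, -0.22, -1.0])
   (18, [0.11, 0.36, -0.46, -0.69, -0.34, -2.8])
-30
   30
   (18, [0.07, 0.35, -0.47, -0.86, -0.29, -1.0])
-30
   35
   (18, [-0.01, 0.35, -0.46, -1.11, -0.28, -1.0])
-30
   40
   (14, [-0.06, 0.34, -0.48, -1.38, -0.21, -2.8])
   (18, [-0.13, 0.36, -0.47, -1.42, -0.33, -1.0])
-110
   25
   (18, [0.13, 0.26, -0.61, -0.78, -0.29, -2.8])
-110
   30
   (18, [0.07, 0.25, -0.61, -0.99, -0.26, -2.4])
-110
   35
   (18, [-0.06, 0.26, -0.6, -1.28, -0.29, -2.4])
-110
   40
   (10, [-0.14, 0.25, -0.65, -1.68, -0.19, -2.8])
   (14, [-0.17, 0.26, -0.64, -1.62, -0.28, -1.0])
   (18, [-0.23, 0.28, -0.63, -1.59, -0.38, -1.0])
```

```bash
cat >> push.py <<'E'
def lean(t,l):
    d=dirn(t,l); y=Rb.apply([0,1,0]); x=y-d*(y@d); x/=np.linalg.norm(x); return np.c_[x,d,np.cross(x,d)]
E
python3 - <<'E'
from push import *
from scan import best
G=lean(35,18)
for x,z in((-150,140),(-130,63),(-110,63),(48,63)):
    c,q=best(bx(x,0,z)-19*G[:,1],G,[[-.05,.3,-.6,-1.2,-.3,-1.]]); print(x,z,"%.0e"%c,q.round(2))
plan(bx(-150,0,150)-19*G[:,1],G,10)
E
```

```text
-150 140 1e-04 [ 0.28 -0.02 -0.78 -0.58 -0.16 -1.32]
-130 63 9e-24 [-0.04  0.21 -0.64 -1.26 -0.29 -0.38]
-110 63 2e-23 [-0.03  0.24 -0.6  -1.23 -0.28 -0.43]
48 63 3e-30 [ 0.03  0.42 -0.33 -0.92 -0.29 -0.8 ]
pos [566.   -0.6 162.6] grasp [ 5.627e+02 -3.000e-01  1.813e+02] tgt TCP [432.4  13.7 150. ] dist 135.0 turn deg 30.5
(-0.0001, -0.0011, 0.0134, -0.043, -0.007, -0.031)
(-0.0, -0.0017, 0.0134, -0.043, -0.007, -0.031)
(0.0002, -0.0023, 0.0133, -0.043, -0.007, -0.031)
(0.0003, -0.0029, 0.0132, -0.043, -0.007, -0.031)
(0.0005, -0.0034, 0.0131, -0.043, -0.007, -0.031)
(0.0007, -0.0039, 0.0129, -0.043, -0.007, -0.031)
(0.0009, -0.0045, 0.0127, -0.043, -0.007, -0.031)
(0.0012, -0.005, 0.0125, -0.043, -0.007, -0.031)
(0.0014, -0.0055, 0.0123, -0.043, -0.007, -0.031)
(0.0017, -0.0059, 0.012, -0.043, -0.007, -0.031)
```

```bash
python3 - <<'E'
from push import *
from scan import best
s=read_state()
for x,z,t,l in((-150,140,12,18),(-140,63,30,20),(-140,63,35,18)):
    G=lean(t,l); c,q=best(bx(x,0,z)-19*G[:,1],G,[s["joints"],[-.05,.3,-.6,-1.2,-.3,-1.]]); print(x,z,t,"%.0e"%c,q.round(2))
G=lean(12,18);plan(bx(-150,0,140)-19*G[:,1],G,8)
E
```

```text
-150 140 12 2e-28 [ 0.22  0.08 -0.58 -0.39 -0.64 -1.59]
-140 63 30 2e-30 [ 0.02  0.21 -0.64 -1.06 -0.32 -0.66]
-140 63 35 1e-26 [-0.05  0.2  -0.66 -1.28 -0.29 -0.36]
pos [566.   -0.6 162.6] grasp [ 5.627e+02 -3.000e-01  1.813e+02] tgt TCP [432.4  13.7 140. ] dist 136.3 turn deg 17.9
(-0.0002, -0.0002, 0.017, -0.004, -0.001, -0.039)
(-0.0002, -0.0003, 0.017, -0.004, -0.001, -0.039)
(-0.0001, -0.0003, 0.017, -0.004, -0.001, -0.039)
(-0.0001, -0.0004, 0.017, -0.004, -0.001, -0.039)
(-0.0001, -0.0005, 0.017, -0.004, -0.001, -0.039)
(-0.0, -0.0005, 0.017, -0.004, -0.001, -0.039)
(-0.0, -0.0006, 0.017, -0.004, -0.001, -0.039)
(0.0, -0.0007, 0.017, -0.004, -0.001, -0.039)
```

Call:
{"fn": "play_rows", "kwargs": {"series": [[0,0,0.017,-0.004,0,-0.039,0],[0,0,0.017,-0.004,0,-0.039,0],[0,0,0.017,-0.004,0,-0.039,0],[0,0,0.017,-0.004,0,-0.039,0],[0,0,0.017,-0.004,0,-0.039,0],[0,0,0.017,-0.004,0,-0.039,0],[0,-0.001,0.017,-0.004,0,-0.039,0],[0,-0.001,0.017,-0.004,0,-0.039,0],[0,0,0,0,0,0,0]]}}

```text
clock: 18.65
position: [428.7, 18.1, 144.5]
ee_rot: [0.489, 0.609, -0.329, -0.53]
contact_force: [1.2, -0.1, 0.1]
gripper_width: 0.4
```

```bash
python3 - <<'E'
from push import *
s=read_state(); print(s["joints"].round(2),s["gripper_width"])
G=lean(32,19);plan(bx(-140,0,63)-19*G[:,1],G,8)
E
```

```text
[ 0.21  0.06 -0.59 -0.42 -0.65 -1.56] 0.3559041523908265
pos [428.7  18.1 144.5] grasp [424.   12.3 162. ] tgt TCP [442.4  12.5  63. ] dist 82.8 turn deg 19.2
(-0.0039, 0.0096, 0.0005, -0.039, -0.014, 0.001)
(-0.0039, 0.0096, 0.001, -0.039, -0.014, 0.001)
(-0.0038, 0.0095, 0.0014, -0.039, -0.014, 0.001)
(-0.0038, 0.0094, 0.0018, -0.039, -0.014, 0.001)
(-0.0038, 0.0094, 0.0022, -0.039, -0.014, 0.001)
(-0.0037, 0.0093, 0.0027, -0.039, -0.014, 0.001)
(-0.0037, 0.0092, 0.0031, -0.039, -0.014, 0.001)
(-0.0036, 0.009, 0.0035, -0.039, -0.014, 0.001)
```

Call:
{"fn": "play_rows", "kwargs": {"series": [[-0.004,0.0095,0.001,-0.039,-0.014,0,0],[-0.004,0.0095,0.001,-0.039,-0.014,0,0],[-0.004,0.0095,0.0015,-0.039,-0.014,0,0],[-0.004,0.0095,0.002,-0.039,-0.014,0,0],[-0.004,0.0095,0.002,-0.039,-0.014,0,0],[-0.004,0.0095,0.003,-0.039,-0.014,0,0],[-0.004,0.009,0.003,-0.039,-0.014,0,0],[-0.003,0.008,0.003,-0.039,-0.014,0,0],[0,0,0,0,0,0,0]]}}

```text
clock: 19.55
position: [450.1, 13.0, 69.3]
ee_rot: [0.547, 0.687, -0.255, -0.405]
contact_force: [-1.4, -0.4, 0.9]
gripper_width: -0.6
```

```bash
python3 - <<'E'
from push import *
s=read_state(); print(s["joints"].round(2),s["gripper_width"])
G=lean(34,18);plan(bx(-100,0,63)-19*G[:,1],G,5)
print("box +x in tool",(G.T@Rb.apply([1,0,0])).round(3))
E
```

```text
[ 0.01  0.2  -0.64 -1.12 -0.3  -0.57] -0.6334875164931508
pos [450.1  13.   69.3] grasp [439.8   7.8  84.4] tgt TCP [482.1   7.9  63. ] dist 33.0 turn deg 1.9
(-0.0018, 0.0042, -0.0048, -0.004, -0.0, 0.005)
(-0.0018, 0.0042, -0.0047, -0.004, -0.0, 0.005)
(-0.0018, 0.0043, -0.0047, -0.004, -0.0, 0.005)
(-0.0017, 0.0043, -0.0047, -0.004, -0.0, 0.005)
(-0.0017, 0.0043, -0.0047, -0.004, -0.0, 0.005)
box +x in tool [-0.173  0.532 -0.829]
```

Call:
{"fn": "play_rows", "kwargs": {"series": [[-0.002,0.0042,-0.0047,0,0,0.004,0],[-0.002,0.0042,-0.0047,0,0,0.004,0],[-0.002,0.0042,-0.0047,0,0,0.004,0],[-0.002,0.0042,-0.0047,0,0,0.004,0],[-0.002,0.0042,-0.0047,0,0,0,0],[-0.0017,0.0053,-0.0083,0,0,0,0],[-0.0017,0.0053,-0.0083,0,0,0,0]]}}

```text
clock: 20.25
position: [505.2, 5.2, 63.2]
ee_rot: [0.551, 0.683, -0.26, -0.402]
contact_force: [-3.0, -1.0, 1.2]
gripper_width: 0.6
```

```bash
python3 - <<'E'
from push import *
s=read_state(); print(s["joints"].round(2),s["contact_force"].round(1))
G=lean(35,18);plan(bx(20,0,63)-19*G[:,1],G,10)
E
```

```text
[ 0.03  0.28 -0.54 -1.04 -0.29 -0.66] [-3.  -1.   1.2]
pos [505.2   5.2  63.2] grasp [4.949e+02 3.000e-01 7.840e+01] tgt TCP [601.3  -6.1  63. ] dist 96.7 turn deg 2.4
(-0.0018, 0.0049, -0.0081, -0.004, -0.0, 0.001)
(-0.0018, 0.005, -0.0081, -0.004, -0.0, 0.001)
(-0.0018, 0.005, -0.0081, -0.004, -0.0, 0.001)
(-0.0017, 0.0051, -0.0081, -0.004, -0.0, 0.001)
(-0.0017, 0.0051, -0.008, -0.004, -0.0, 0.001)
(-0.0017, 0.0051, -0.008, -0.004, -0.0, 0.001)
(-0.0017, 0.0052, -0.008, -0.004, -0.0, 0.001)
(-0.0017, 0.0052, -0.008, -0.004, -0.0, 0.001)
(-0.0017, 0.0052, -0.0079, -0.004, -0.0, 0.001)
(-0.0017, 0.0053, -0.0079, -0.004, -0.0, 0.001)
```

Contact at −3 N, so the cover is moving. I'll keep pushing.

Call:
{"fn": "play_rows", "kwargs": {"series": [[-0.0018,0.005,-0.0081,-0.004,0,0.001,0],[-0.0018,0.005,-0.0081,-0.004,0,0.001,0],[-0.0018,0.005,-0.0081,-0.004,0,0.001,0],[-0.0017,0.0051,-0.0081,-0.004,0,0.001,0],[-0.0017,0.0051,-0.008,-0.004,0,0.001,0],[-0.0017,0.0051,-0.008,-0.004,0,0.001,0],[-0.0017,0.0052,-0.008,-0.004,0,0.001,0],[-0.0017,0.0052,-0.008,-0.004,0,0.001,0],[-0.0017,0.0052,-0.008,-0.004,0,0.001,0]]}}

```text
clock: 21.15
position: [599.2, -5.9, 62.5]
ee_rot: [0.562, 0.685, -0.249, -0.391]
contact_force: [-2.9, -0.6, 2.1]
gripper_width: 0.2
```

```bash
python3 - <<'E'
from push import *
s=read_state(); print(s["joints"].round(2),s["contact_force"].round(1))
G=lean(35,18);plan(bx(44,0,63)-19*G[:,1],G,5)
E
```

```text
[ 0.03  0.39 -0.38 -0.97 -0.28 -0.74] [-2.9 -0.6  2.1]
pos [599.2  -5.9  62.5] grasp [588.3 -10.5  77.4] tgt TCP [625.1  -8.9  63. ] dist 26.1 turn deg 0.3
(-0.0009, 0.0028, -0.0043, -0.001, -0.001, 0.0)
(-0.0009, 0.0028, -0.0043, -0.001, -0.001, 0.0)
(-0.0009, 0.0028, -0.0043, -0.001, -0.001, 0.0)
(-0.0009, 0.0028, -0.0043, -0.001, -0.001, 0.0)
(-0.0009, 0.0028, -0.0043, -0.001, -0.001, 0.0)
```

Call:
{"fn": "play_rows", "kwargs": {"series": [[-0.0009,0.0028,-0.0043,0,0,0,0],[-0.0009,0.0028,-0.0043,0,0,0,0],[-0.0009,0.0028,-0.0043,0,0,0,0],[-0.0009,0.0028,-0.0043,0,0,0,0]]}}

```text
clock: 21.55
position: [622.3, -8.6, 62.5]
ee_rot: [0.562, 0.685, -0.249, -0.391]
contact_force: [-2.8, -0.8, 1.7]
gripper_width: 0.4
```

Call:
{"fn": "play_rows", "kwargs": {"series": [[-0.0004,0.0012,-0.002,0,0,0,0],[-0.0004,0.0012,-0.002,0,0,0,0]]}}

```text
clock: 21.75
position: [627.5, -9.3, 62.5]
ee_rot: [0.562, 0.685, -0.249, -0.391]
contact_force: [-3.7, -0.4, 1.7]
gripper_width: 0.4
```

Call:
{"fn": "play_rows", "kwargs": {"series": [[-0.0004,0.0012,-0.002,0,0,0,0],[-0.0004,0.0012,-0.002,0,0,0,0]]}}

```text
clock: 21.95
position: [631.3, -9.6, 62.2]
ee_rot: [0.561, 0.685, -0.25, -0.392]
contact_force: [-11.3, -1.5, 5.8]
gripper_width: -0.3
```

Call:
{"fn": "play_rows", "kwargs": {"series": [[-0.0004,0.0012,-0.002,0,0,0,0]]}}

```text
clock: 22.05
position: [631.3, -9.5, 61.4]
ee_rot: [0.56, 0.685, -0.25, -0.394]
contact_force: [-11.9, -1.4, 7.0]
gripper_width: -0.1
```

Call:
{"fn": "play_rows", "kwargs": {"series": [[-0.0002,0.0008,-0.0014,0,0,0,0]]}}

```text
clock: 22.15
position: [631.1, -9.4, 60.8]
ee_rot: [0.559, 0.685, -0.251, -0.395]
contact_force: [-8.1, -1.8, 4.0]
gripper_width: -0.1
```

It stopped advancing at about 12 N, so it's against the stop. I'll back off and check.

Call:
{"fn": "play_rows", "kwargs": {"series": [[0.001,-0.003,0.004,0,0,0,0],[0.0015,-0.006,0.008,0,0,0,0],[0.003,-0.011,0.016,0,0,0,0],[0.003,-0.015,0.02,0,0,0,0],[0.003,-0.02,0.02,0.02,0,0,0],[0.003,-0.02,0.02,0.03,0,0,0],[0.003,-0.02,0.02,0.03,0,0,0],[0.003,-0.025,0.015,0.03,0,0,0],[0.003,-0.025,0.015,0.03,0,0,0],[0,-0.01,0,0,0,0,0]]}}

```text
clock: 23.15
position: [427.4, -13.8, 121.0]
ee_rot: [0.532, 0.665, -0.296, -0.432]
contact_force: [0.3, 0.4, -1.0]
gripper_width: -0.3
```

```bash
python3 - <<'E'
from push import *
s=read_state(); print(s["joints"].round(2),s["contact_force"].round(1),s["position"])
im,K,o,M=cam("wrist"); 
f=lambda z,j,x0,x1,h:[proj(K,o,M,bx(x-j,y,z)) for x,y in((x0,h),(x0,-h),(x1,-h),(x1,h))]
for q,c in((f(84,0,59,73,15),(255,0,0)),(f(46,0,-83,79,108),(0,255,0))): cv2.polylines(im,[np.round(q).astype(np.int32).reshape(-1,1,2)],True,c,1)
save("wr8.png",im)
E
```

```text
[ 0.16  0.04 -0.71 -0.56 -0.35 -1.25] [ 0.3  0.4 -1. ] [427.44861503 -13.8202938  121.01924   ]
```

View pics/wr8.png

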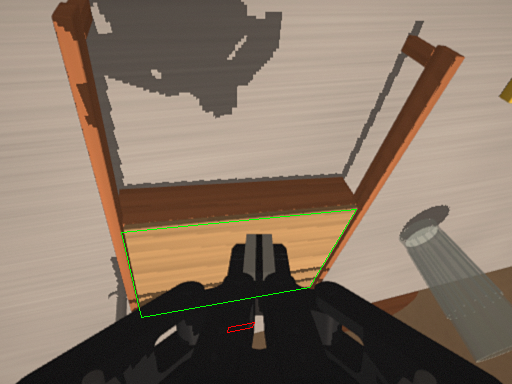

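The near edge of the cover lies on the predicted outline for a joint value of 0. Last check: compare the bystanders with the first pictures.

```bash
python3 - <<'E'
from push import *
d=np.load("c.npz"); a,K,o,M=cam("top"); b,K2,o2,M2=cam("scene")
def box(im,K,o,M,zz):
    q=[proj(K,o,M,bx(x,y,46)) for x,y in((79,108),(79,-108),(-83,-108),(-83,108))]; cv2.polylines(im,[np.round(q).astype(np.int32).reshape(-1,1,2)],True,(0,255,0),1)
for n,p,z in(("glass",(648,298.5),60),("coaster",(477,-322),9),("holder",None,0)):
    u,v=(proj(K,o,M,[*p,z]) if p else (376,153)); u,v=int(u),int(v)
    A=a[v-25:v+25,u-25:u+25].astype(np.float32).mean(2); B=d["im"][v-25:v+25,u-25:u+25].astype(np.float32).mean(2); print(n,cv2.phaseCorrelate(B,A),np.abs(A-B).mean().round(1))
box(a,K,o,M,46); out=np.vstack([cv2.resize(a[100:300,100:420],(640,300*4//3),interpolation=cv2.INTER_CUBIC)[:330],cv2.resize(b[110:300,110:450],(640,270))]); save("fin.png",out)
E
```

```text
glass ((-0.06154402901071521, 0.08916012850388455), 1.0961526805877686) 3.6
coaster ((0.06039179946669648, 0.08215425475718519), 1.106367356300354) 4.1
holder ((-0.0750291502207574, 0.04456322869822671), 1.2101371292114258) 3.9
```

View pics/fin.png

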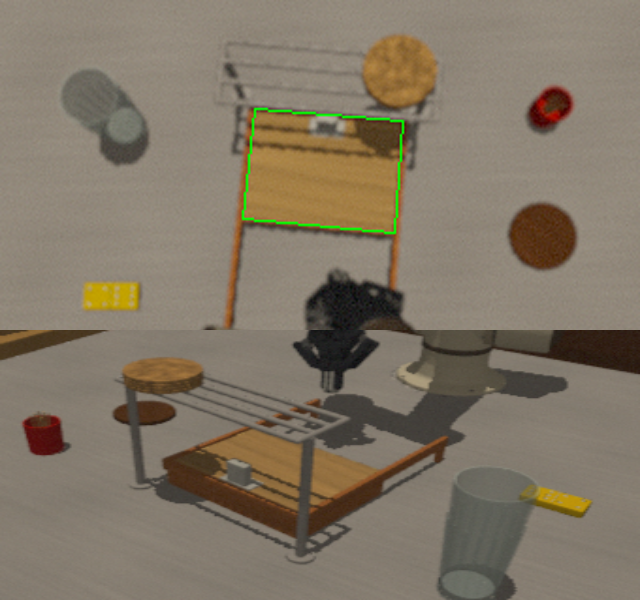

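The cover fills its shut outline, the glass, coaster and holder have not moved, and the arm is clear of everything. I'm handing in.

```bash
python3 -c "
from bench import job_done; print(job_done())"
```

```text
the job is handed in; nothing more can be done
None
```

The dominoes are put away and the cover is shut. I handed the job in at about 23 s of the 61 s allowed.

- **Opening:** I gripped the tab at about an 18° lean and pulled the cover to about 150 mm open.
- **Placing:** I lowered the blue domino until it stopped descending at the floor, midway between the stacks, then let go. The wrist picture showed it lying flat and centred in the lane.
- **Closing:** I pushed the tab home with shut fingers at about a 35° lean. It stopped advancing at about 12 N.

**Last checks:**
- The cover sits on its computed shut outline in both the wrist and top views.
- The glass, coaster and toothpick holder shifted less than 0.1 pixel from the first picture.
- The arm stood clear of everything, with about 1 N on the wrist, which is sensor noise.

**What did not go as planned:**
- The suggested 35–45° lean was out of reach for gripping the tab because of the wrist joint limit. That is why I opened with the smaller lean while the tab was still clear of the front bar, and closed by pushing instead of gripping.
- The force reading showed no clear touch when the domino reached the box floor. I judged contact from the stalled height, about 6.8 mm against the 6 mm floor.

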